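# Load and seal the ledger treatment case

## Robot

A 6-joint arm with a two-finger parallel gripper is mounted at the origin on the work surface. World frame = base frame: x ahead of the robot, y to its left, z up, the work surface at z = 0. Lengths are in m, angles in degrees, forces in N, time in s.
With the tool pointing down it reaches from about 0.275 to 0.85 m from the base axis. Payload 19 kg.
Tool frame: the origin (TCP) lies at the very end of the fingers, on their centre line; the grasp point (between the pads) lies 19 mm behind it; z points along the fingers, y is the direction in which the jaws open and shut (so a half turn about z gives the same grasp; the last joint's range is limited). The gripper opens to 85 mm and grips with 20 to 120 N. Pads are 22 mm wide; open, the fingers measure 114 mm over their backs; the gripper's body (76 mm by 85 mm) begins 54 mm behind the grasp point. The pads swing forward as they close: fully open they stand 13 mm farther back than shut.
Start: joints at [-70.932, 8.623, 82.357, -0, 89.026, -7.678], TCP at [0.259, -0.513, 0.205] pointing down, gripper open.
Joint ranges: [-160.23, 160.23], [-39.13, 120.54], [6.94, 153.29], [-79.49, 259.48], [9.18, 160.14], [-161.06, 161.06]. Speed limits (degrees/s): [108.29, 108.29, 127.2, 172.46, 172.46, 172.46].

## Interface

Orientations are given as a 3x3 rotation matrix whose columns are the frame's x, y, z axes.
In Python, from cell import sensors, camera, camera_model, robot gives the robot as it stands.
- The arm moves only by the tool drive_tool, never from a script. Its argument "rows" is one flat list of numbers, 4 for each row, row after row: the shift along the tool's x, y, z normalised to -1 to 1, where 1 is 0.1 m, then the turn about the tool's z normalised to -1 to 1, where 1 is 45 degrees. A call has 1 to 12 rows; each row is the pose to reach, as a shift and turn from the pose commanded when the call began, along the tool's axes at that moment; what a row does not reach only later rows make up. A row lasts 1/8 s, in which the tool goes at most 62.5 mm and 10.7 degrees, less where a joint would pass 70% of its speed; a pose out of reach is approached as far as the arm can. A call with a number of a shift or a turn outside -1 to 1 is refused whole. A call with a gripper value outside its range is refused whole. "jaw" is the opening, from 0 (shut) to 1 (fully open), set as the call begins (left out, the last holds). The fingers move at their own pace and stop on an object; "squeeze" is the grip in N (left out, the last holds). Time passes only in rows, so rows that repeat a pose let the fingers close. It gives the time, the measured TCP pose, the force and the opening at its end, in the units of the state.
- sensors.get_obs(): the state, without advancing time (a new reading comes with each control period).
- camera(name): name is "scene" or "top" or "wrist"; returns the picture (420x560x3 uint8, blue, green, red); there is no depth.
- camera_model(name): a dict with "vertical_fov" (degrees; the focal length in pixels is half the picture's height over the tangent of half this angle, whatever the lens; pixels are square), "cx", "cy" (the principal point, pixels), "rvec" (rotation vector, rad) and "tvec" (3), from world to camera coordinates, as OpenCV has them; the wrist camera has in their place "tool_from_camera" (4x4, takes a point from camera to tool coordinates, whose origin is the TCP and whose axes are the flange's). Camera axes: x right, y down, z forward; pixel columns grow to the right and rows downward; lengths in m; the calibration is good to about 2 mm. A picture is of the moment at which its call begins: read the wrist's pose just before it. camera_model takes no time and is no camera call.
- robot.finish_job(): hands the job in, once; it reports no verdict.
The state is a dict: "time_s": time; "q": joint angles; "qvel": joint speeds; "effort": joint torques, N m; "position": TCP position; "eef_rot": TCP orientation; "force": force on the tool from outside, world axes, zero at the start; "ft_torque": the same for the moment, N m; "opening": opening from 0.0 (shut) to 1.0 (fully open).
Only numpy, scipy, OpenCV 4.12 (cv2) and the standard library are available. Lean on these libraries where they do the work, as an engineer would, in place of code of your own. Each camera call takes 0.05 s, during which the arm holds its last target.

## Task

Pack every loose ledger flat in the open treatment case and shut its lid. Then take the hand roller from its rest and roll it firmly along the rubber seal strip on the lid's front edge until the strip is fully home from end to end - press the strip with the roller only, never with the fingers - and hang the roller back in its rest. Both vent caps on the lid must be pushed fully home too, and everything else on the bench stays where it is.

Things in the scene. Friction and masses are not known exactly. Their poses are not given: they have to be found in the camera images.
- case_floor (a point): Centre of the inner floor of the treatment case, a shallow grey tray fixed to the bench, 205 (x) x 268 (y) mm outside, rim 55 mm above the bench. The point is 6 mm above the bench; +x points to the hinged (far) side, z up. Inside 165 (x) x 244 (y) x 49 mm deep; walls 12 mm thick at the two ends (y), 26 mm in front (-x), 14 mm behind.
- lid (a joint): Hinge of the case's lid (rad): 0 shut flat on the rim, grows as it opens, 1.45 to 1.6 (nearly upright) at the start; at most 1.75. Stiff: it stays where it is left; about 4 N at its front edge moves it. A clear panel in an aluminium frame, 200 mm from hinge to front edge, 268 mm wide, 10 mm thick, with a plain pull tab, 100 mm wide and 8 mm thick, that sticks 36 mm out beyond the middle of the front edge.
- lid_hinge (a point): Middle of the hinge line at the lid's underside, 91.5 mm from case_floor along its +x and 55.5 mm above the bench. The frame turns with the lid: y along the hinge, the lid runs from here along -x, its outer face looks to +z; shut, the axes are those of case_floor. While the lid is up its outer face looks away from the robot.
- lid_tab (a point): Middle of the outer face of the pull tab: 222 mm from the hinge line, 8 mm above the lid's underside. Turns with the lid; axes as lid_hinge.
- strip_left (a point): Left (+y) end of the seal strip: a black rubber-faced bar 240 mm long, 18 mm wide, in six links, in the channel along the lid's front edge (middle line 15 mm behind that edge). The point is at the middle of its width, at the height of the strip's top when seated, 15 mm over the lid's underside; unseated it stands about 5 mm prouder. Turns with the lid.
- strip_right (a point): Right (-y) end of the seal strip, at the same height.
- strip1 (a joint): How far the first 40 mm link of the seal strip, counted from strip_left, is pressed into its channel (m): 0 to 0.001 at the start, 0.005 = fully home. Takes about 7 N from above and stays where it is left; each link moves alone.
- strip2 (a joint): How far the second 40 mm link of the seal strip, counted from strip_left, is pressed into its channel (m): 0 to 0.001 at the start, 0.005 = fully home. Takes about 7 N from above and stays where it is left; each link moves alone.
- strip3 (a joint): How far the third 40 mm link of the seal strip, counted from strip_left, is pressed into its channel (m): 0 to 0.001 at the start, 0.005 = fully home. Takes about 7 N from above and stays where it is left; each link moves alone.
- strip4 (a joint): How far the fourth 40 mm link of the seal strip, counted from strip_left, is pressed into its channel (m): 0 to 0.001 at the start, 0.005 = fully home. Takes about 7 N from above and stays where it is left; each link moves alone.
- strip5 (a joint): How far the fifth 40 mm link of the seal strip, counted from strip_left, is pressed into its channel (m): 0 to 0.001 at the start, 0.005 = fully home. Takes about 7 N from above and stays where it is left; each link moves alone.
- strip6 (a joint): How far the last 40 mm link of the seal strip, counted from strip_left, is pressed into its channel (m): 0 to 0.001 at the start, 0.005 = fully home. Takes about 7 N from above and stays where it is left; each link moves alone.
- cap1 (a joint): How far the left (+y) vent cap is pressed in (m): 0 to 0.001 at the start, 0.006 = fully home. Takes about 7 N and stays where it is left. Both caps sit on the lid's back panel and face up once the lid is shut.
- cap1_top (a point): Middle of the top of the left vent cap, a grey round cap 40 mm across on a black boss, 32 mm from the hinge line towards the lid's front edge and 75 mm left (+y) of its middle; 32 mm above the lid's underside when proud, 26 mm when home. Turns with the lid.
- cap2 (a joint): The same for the right (-y) vent cap.
- cap2_top (a point): Middle of the top of the right vent cap, 150 mm from the left one.
- roller: Hand roller, 150 mm tall, 0.4 kg: upright wooden grip, 44 (x) x 26 (y) mm, 90 to 150 mm above the origin; steel shoulder plate 92 (x) x 50 (y) mm, 66 to 74 mm above it; fork 50 mm wide; rubber wheel, 60 mm dia., 36 mm wide (y). Origin: lowest point of the unloaded wheel, moves with the grip. It rolls along x. Sprung: grip sinks from 6 N on, 1.2 N per mm, stop at 12 mm.
- wheel (a joint): Turn of the roller's wheel on its axle (rad), 0 at the start; turns freely both ways, 30 mm of rolling per rad.
- rest_seat (a point): Roller's rest, a wooden open-topped box fixed to the bench: its centre at the top of its end walls, 78 mm above the bench, z up. The roller's shoulder plate lies on these walls (across x, 68 mm apart inside, 10 mm thick), wheel hanging between, its origin 66 mm below this point, its x along the rest's x, either way round. Side walls (across y): 40 mm high, 58 mm apart.
- ledger1: Small dark-brown bound ledger lying flat, 140 (x) x 48 (y) x 32 (z) mm, about 0.3 kg; origin in the middle of its underside. Two or three ledgers are there from run to run.
- ledger2: Small dark-brown bound ledger lying flat, 140 (x) x 48 (y) x 32 (z) mm, about 0.3 kg; origin in the middle of its underside. Two or three ledgers are there from run to run.
- ledger3: Small dark-brown bound ledger lying flat, 140 (x) x 48 (y) x 32 (z) mm, about 0.3 kg; origin in the middle of its underside. Two or three ledgers are there from run to run.
- spool: Twine spool standing, 64 mm across, 60 mm high; leave it.
- weight: Brass paperweight standing, 60 mm across, 60 mm high; leave it.
Mind the look-alikes: they are no part of the job. Leave any blue or orange look-alike of the ledger1 alone. What is shaped like the ledger2 but green is not meant.

How it is judged (in metres and radians):
On the way, in this order (a step that is already met when the one before it is completed fails the run):
1. all ledgers that are there lie flat on the floor of the case, let go, the lid still open (x of ledger1 in the frame of case_floor between -0.03 and 0.03 m and y of ledger1 in the frame of case_floor between -0.11 and 0.11 m and z of each of ledger1, ledger2, ledger3 in the frame of case_floor below 0.008 m and angle between each of ledger1, ledger2, ledger3's own z axis and vertical below 0.15 rad and x of ledger2 in the frame of case_floor between -0.03 and 0.03 m and y of ledger2 in the frame of case_floor between -0.11 and 0.11 m and x of ledger3 in the frame of case_floor between -0.03 and 0.03 m and y of ledger3 in the frame of case_floor between -0.11 and 0.11 m and contact force between each of ledger1, ledger2, ledger3 and the fingers below 0.3 N and value of joint lid above 0.5 rad), for 0.2 s.
2. the lid is shut on them (value of joint lid below 0.03 rad), for 0.3 s.
3. the roller, pressed on the strip, has rolled some way along it (its wheel turned by 2 rad or more) (contact force between roller and lid above 3 N and (value of joint wheel above 2 rad or value of joint wheel below -2 rad)), for 0.05 s.
4. every link of the strip is home (at least 4 of 5 mm down) (value of joint each of strip1, strip2, strip3, strip4, strip5, strip6 above 0.004 m), for 0.2 s.
At the end, for the whole second after the job is handed in: Ledgers flat on the case floor inside its walls; lid under 0.03 rad; all six strip links at least 4 mm down, both caps at least 5 mm; roller still in its rest, within 12 mm of centre, tilt under 0.12 rad, its origin at least 55 mm below rest_seat (all of step 4 and x of ledger1 in the frame of case_floor between -0.03 and 0.03 m and y of ledger1 in the frame of case_floor between -0.11 and 0.11 m and z of each of ledger1, ledger2, ledger3 in the frame of case_floor below 0.008 m and angle between each of ledger1, ledger2, ledger3's own z axis and vertical below 0.15 rad and x of ledger2 in the frame of case_floor between -0.03 and 0.03 m and y of ledger2 in the frame of case_floor between -0.11 and 0.11 m and x of ledger3 in the frame of case_floor between -0.03 and 0.03 m and y of ledger3 in the frame of case_floor between -0.11 and 0.11 m and value of joint lid below 0.03 rad and value of joint each of cap1, cap2 above 0.005 m and horizontal distance between roller and rest_seat below 0.012 m and z of roller in the frame of rest_seat below -0.055 m and angle between roller's own z axis and vertical below 0.12 rad and linear speed of roller below 0.02 m/s); the robot touches nothing.
It fails at once if the fingers press on the seal strip (more than 4 N) (contact force between the fingers and strip1 above 4 N or contact force between the fingers and strip2 above 4 N or contact force between the fingers and strip3 above 4 N or contact force between the fingers and strip4 above 4 N or contact force between the fingers and strip5 above 4 N or contact force between the fingers and strip6 above 4 N).
It fails at once if another thing on the bench is pushed more than 60 mm from where it was (distance of any of spool, weight from where it was at the start of the episode above 0.06 m).
Of ledger1, ledger2, ledger3 only 2 to 3 are there at a start; the rules pass over those that are not, and their reading is None.
At some moment in a run one of ledger1, ledger2, ledger3 may be knocked a few centimetres aside while the robot is not near it.
It also fails if it takes over 210 s, if anything falls off the work surface, if the arm or the gripper's body presses on something with over 40 N, if the wrist force passes 120 N, or if a joint passes its speed limit or range.

## Working session

There is one attempt and no reset: what is moved stays moved. The work goes in short steps, Python scripts to look and compute and a tool call to move; the robot and the scene stay as the last step left them, time stands still between calls to the robot, and variables do not carry over. Pictures are saved under pics/ and viewed, and the job is handed in when it is done.

Besides the shell and the picture viewer there is one more tool, called by a JSON object that holds its "fn" and its "kwargs". drive_tool: Moves the arm, as the interface text tells. Scaled input: -1 to 1 covers 0.1 m each way for a shift and 45 degrees each way for a turn. Its arguments: {"type":"object","properties":{"rows":{"type":"array"},"jaw":{"type":"number"},"squeeze":{"type":"number"}},"required":["rows"]}

```bash
ls; mkdir -p pics
python3 - <<'E'
from cell import sensors, camera, camera_model, robot
import cv2
print(sensors.get_obs())
for n in ("scene","top","wrist"):
    cv2.imwrite(f"pics/{n}0.png",camera(n)); print(n,camera_model(n))
E
```

```text
pics
{'time_s': 0.0, 'q': array([-7.09327676e+01,  8.65090291e+00,  8.23912784e+01,  4.46131600e-04,
        8.90268525e+01, -7.67640874e+00]), 'qvel': array([ 0.00735603,  0.05989429, -0.1502272 , -0.02000438,  0.01632498,
        0.11205499]), 'effort': array([-1.54649257e-03, -7.13060617e+01, -5.70881867e+01, -4.46382946e-04,
        8.86213558e-03, -1.23847676e-05]), 'position': array([ 0.25865657, -0.51323685,  0.20489097]), 'eef_rot': array([[ 8.93028985e-01,  4.49998981e-01, -3.86244577e-04],
       [ 4.49999115e-01, -8.93028272e-01,  1.14130615e-03],
       [ 1.68659276e-04, -1.19302919e-03, -9.99999274e-01]]), 'force': array([0.66764264, 0.5404202 , 0.3307914 ]), 'ft_torque': array([ 0.03374264, -0.00561633, -0.0051382 ]), 'opening': 1.0014348407188243}
scene {'vertical_fov': 42.574156165892056, 'cx': 282.0069367812142, 'cy': 200.76680286554864, 'rvec': array([ 2.10515095,  1.18870814, -0.49278416]), 'tvec': array([-0.28324488, -0.28209897,  1.91198994])}
top {'vertical_fov': 43.95304267996716, 'cx': 283.05522140174355, 'cy': 206.5220388923277, 'rvec': array([ 2.2002753 , -2.01611553,  0.21053106]), 'tvec': array([-0.02511134,  0.52628654,  1.61069287])}
wrist {'vertical_fov': 58.17292564845796, 'cx': 287.68606710023823, 'cy': 212.02637118790994, 'tool_from_camera': array([[-3.94450652e-04, -9.46580010e-01, -3.22468804e-01,
         8.29562121e-02],
       [ 9.99999687e-01, -5.94369373e-04,  5.21500489e-04,
        -9.54402013e-04],
       [-6.85307519e-04, -3.22468497e-01,  9.46579948e-01,
        -1.67268840e-01],
       [ 0.00000000e+00,  0.00000000e+00,  0.00000000e+00,
         1.00000000e+00]])}
```

View pics/scene0.png

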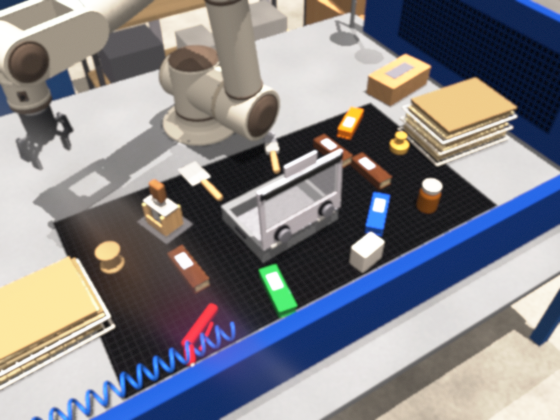

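View pics/top0.png

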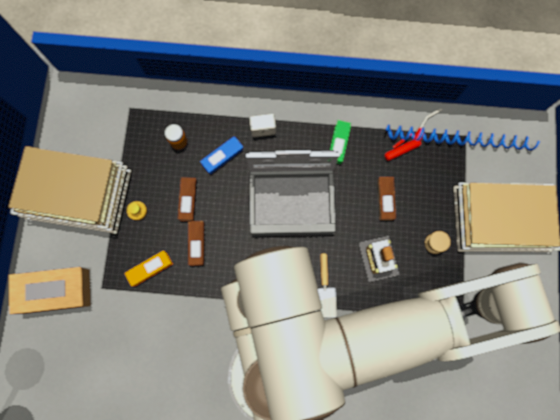

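View pics/wrist0.png

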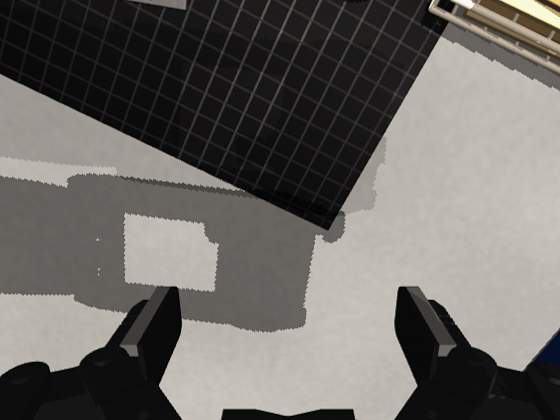

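```bash
cat > h.py <<'E'
import numpy as np, cv2
from cell import sensors, camera, camera_model, robot
def cam(n):
    """image, K, R(cam->world), C"""
    o=sensors.get_obs(); m=camera_model(n); im=camera(n)
    f=im.shape[0]/2/np.tan(np.radians(m['vertical_fov']/2))
    K=np.array([[f,0,m['cx']],[0,f,m['cy']],[0,0,1]])
    if 'rvec' in m:
        R=cv2.Rodrigues(np.array(m['rvec']))[0].T; C=-R@np.array(m['tvec'])
    else:
        T=np.array(m['tool_from_camera']); Rt=np.array(o['eef_rot'])
        R=Rt@T[:3,:3]; C=np.array(o['position'])+Rt@T[:3,3]
    return im,K,R,C
def ray(px,v,z):
    im,K,R,C=v
    p=np.atleast_2d(np.array(px,float)); d=(np.linalg.inv(K)@np.c_[p,np.ones(len(p))].T)
    d=(R@d).T; return C+d*((z-C[2])/d[:,2])[:,None]
def proj(P,v):
    im,K,R,C=v
    c=(np.atleast_2d(P)-C)@R; c=c@K.T; return c[:,:2]/c[:,2:]
def brown(im):
    h=cv2.cvtColor(im,cv2.COLOR_BGR2HSV)
    return ((h[...,0]<=14)|(h[...,0]>=172))&(h[...,1]>90)&(h[...,2]>25)&(h[...,2]<150)
def save(n,im,s=1):
    cv2.imwrite(f'pics/{n}.png',cv2.resize(im,None,fx=s,fy=s,interpolation=cv2.INTER_CUBIC) if s!=1 else im)
def tool(dw,o=None):
    """world shift -> tool axes normalised"""
    o=o or sensors.get_obs(); return np.array(o['eef_rot']).T@np.array(dw)/0.1
E
python3 - <<'E'
from h import *
v=cam('top'); m=brown(v[0]).astype(np.uint8)
n,l,st,c=cv2.connectedComponentsWithStats(m)
for i in range(1,n):
    if st[i,4]>60:
        pts=np.argwhere(l==i)[:,::-1]; r=cv2.minAreaRect(cv2.convexHull(pts.astype(np.int32)))
        P=ray(cv2.boxPoints(r),v,.032); print(st[i],r,P.mean(0).round(3),[np.linalg.norm(P[k]-P[k-1]).round(3) for k in(1,2)])
        print((P-P[0]).round(3)[1:].tolist())
save('top0c',v[0][90:310,100:480],2.1)
for p in [(251,165),(336,165),(250,235),(335,235)]: print(p,ray(p,v,.055).round(3))
E
```

```text
[167 130  21  20  78] ((178.955078125, 141.52809143066406), (15.263969421386719, 19.71596336364746), 57.9946174621582) [0.721 0.386 0.032] [np.float64(0.065), np.float64(0.054)]
[[0.041, -0.051, 0.0], [-0.001, -0.083, 0.0], [-0.042, -0.033, 0.0]]
[384 139  38  23 117] ((401.800048828125, 146.60000610351562), (15.205260276794434, 41.143653869628906), 63.43495178222656) [ 0.769 -0.355  0.032] [np.float64(0.141), np.float64(0.052)]
[[0.075, -0.12, 0.0], [0.029, -0.144, 0.0], [-0.045, -0.025, 0.0]]
[ 177  177   28   90 1076] ((190.5306396484375, 221.17234802246094), (90.31719970703125, 25.532987594604492), 79.91940307617188) [0.46  0.315 0.032] [np.float64(0.083), np.float64(0.298)]
[[0.022, -0.08, 0.0], [-0.263, -0.165, 0.0], [-0.284, -0.088, 0.0]]
[378 176  19  45 547] ((386.93896484375, 197.9866943359375), (44.37356948852539, 17.083065032958984), 88.26429748535156) [ 0.59  -0.313  0.032] [np.float64(0.056), np.float64(0.148)]
[[0.007, -0.056, 0.0], [-0.141, -0.067, 0.0], [-0.148, -0.012, 0.0]]
[133 262  41  25  62] ((153.3090057373047, 275.00213623046875), (2.5549750328063965, 46.120574951171875), 58.392494201660156) [0.276 0.41  0.032] [np.float64(0.142), np.float64(0.008)]
[[0.086, -0.113, 0.0], [0.08, -0.118, 0.0], [-0.006, -0.005, 0.0]]
(251, 165) [[0.655 0.137 0.055]]
(336, 165) [[ 0.679 -0.139  0.055]]
(250, 235) [[0.426 0.117 0.055]]
(335, 235) [[ 0.449 -0.151  0.055]]
```

View pics/top0c.png

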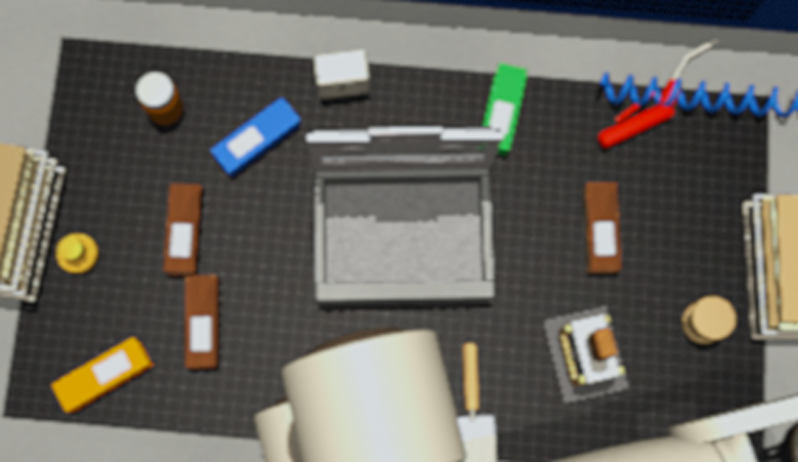

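{"fn": "drive_tool", "kwargs": {"rows": [0.45,-0.06,0,0,0.9,-0.11,0,0]}}

```text
time_s: 0.45
position: [0.3347, -0.4626, 0.2053]
eef_rot: [[0.894, 0.449, -0.0], [0.449, -0.894, 0.0], [0.0, -0.0, -1.0]]
force: [-1.6, -0.3, -0.2]
opening: 1.0
```

{"fn": "drive_tool", "kwargs": {"rows": [0.5,-0.06,0,0,0.9,-0.11,0,0]}}

```text
time_s: 0.7
position: [0.4109, -0.4116, 0.2054]
eef_rot: [[0.893, 0.45, -0.0], [0.45, -0.893, 0.0], [0.0, -0.0, -1.0]]
force: [0.6, -0.5, -0.1]
opening: 0.999
```

{"fn": "drive_tool", "kwargs": {"rows": [0.5,-0.06,0,0,0.9,-0.11,0,0]}}

```text
time_s: 0.95
position: [0.4864, -0.3612, 0.2053]
eef_rot: [[0.893, 0.45, -0.0], [0.45, -0.893, 0.0], [0.0, -0.0, -1.0]]
force: [-1.1, -0.8, -0.7]
opening: 0.999
```

{"fn": "drive_tool", "kwargs": {"rows": [0.5,-0.06,0,0.2,0.9,-0.11,0,0.4,0.9,-0.11,0,0.49,0.9,-0.11,0,0.49,0.9,-0.11,0,0.49]}}

```text
time_s: 1.58
position: [0.5601, -0.3124, 0.2055]
eef_rot: [[0.997, 0.083, -0.0], [0.083, -0.997, 0.0], [-0.0, -0.0, -1.0]]
force: [-0.8, -0.5, -0.4]
opening: 1.003
```

```bash
cat >> h.py <<'E'
def ledgers(v,z=.032,amin=400,p=1):
    m=brown(v[0]).astype(np.uint8); m=cv2.morphologyEx(m,cv2.MORPH_OPEN,np.ones((3,3)))
    n,l,st,c=cv2.connectedComponentsWithStats(m); out=[]
    for i in range(1,n):
        if st[i,4]>amin:
            pts=np.argwhere(l==i)[:,::-1].astype(np.int32); h=cv2.convexHull(pts)[:,0]
            Q=ray(h,v,z)[:,:2]; r=cv2.minAreaRect((Q*1000).astype(np.float32))
            b=cv2.boxPoints(r); e=[b[1]-b[0],b[2]-b[1]]; L=max(e,key=np.linalg.norm)
            yaw=np.degrees(np.arctan2(L[1],L[0])); yaw=(yaw+90)%180-90
            out.append((st[i][:4],np.round(r[0],1),np.round(sorted(map(np.linalg.norm,e)),1),round(yaw,1)))
            if p: print(*out[-1])
    return out
E
python3 - <<'E'
from h import *
o=sensors.get_obs(); print(o['time_s'],o['position'],o['eef_rot'][:,0])
v=cam('wrist'); save('w1',v[0]); ledgers(v)
E
```

```text
1.575 [ 0.56011628 -0.31244914  0.20547178] [ 9.96539139e-01  8.31247925e-02 -1.11511692e-04]
[302  80  19 121] [ 593.6 -330.2] [ 15.6 107.1] 6.3
[270 193  50  25] [ 534.2 -320.4] [23.9 46.8] -85.3
[235 360  43  54] [ 316.7 -299.5] [49.8 73.3] -2.8
```

View pics/w1.png

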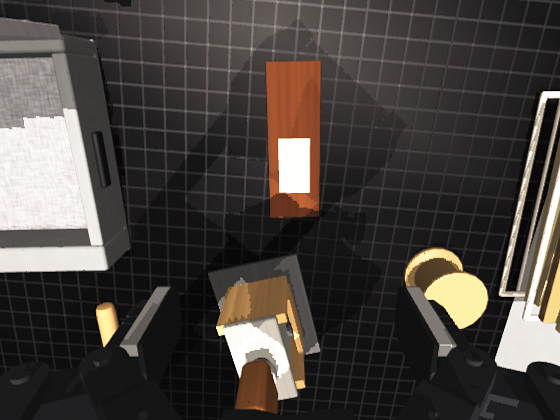

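```bash
sed -i 's/(h\[...,2\]<150)/(h[...,2]<215)/; s/(h\[...,0\]<=14)/(h[...,0]<=12)/' h.py; sed -i 's/S>90/S>90/' h.py
python3 - <<'E'
from h import *
v=cam('wrist'); L=ledgers(v)
print(v[0][100,290],v[0][80,275], cv2.cvtColor(v[0],cv2.COLOR_BGR2HSV)[100,290])
print(ray([[268,62],[320,62],[320,216],[270,217]],v,.032).round(4), 'tray rim', ray([[118,232],[94,43]],v,.055))
w=cam('top'); ledgers(w)
E
```

```text
[265  60  56 158] [ 591.7 -314.5] [ 47.4 139.8] 5.5
[235 361  43  53] [ 315.4 -299.3] [49.6 70.9] -2.8
[ 47  82 163] [ 47  83 166] [  9 181 163]
[[ 0.658  -0.2871  0.032 ]
 [ 0.6616 -0.3306  0.032 ]
 [ 0.5252 -0.3457  0.032 ]
 [ 0.5203 -0.2981  0.032 ]] tray rim [[ 0.50282533 -0.16232778  0.055     ]
 [ 0.65952271 -0.15361601  0.055     ]]
[177 177  27  75] [480. 322.] [ 79.9 254.2] 15.6
```

{"fn": "drive_tool", "kwargs": {"rows": [0.31,0.05,0.5,-0.02,0.31,0.05,1,-0.02], "squeeze": 60}}

```text
time_s: 1.98
position: [0.5928, -0.3149, 0.1042]
eef_rot: [[0.995, 0.098, 0.001], [0.098, -0.995, -0.001], [0.001, 0.001, -1.0]]
force: [-0.3, -0.1, -1.0]
opening: 1.0
```

{"fn": "drive_tool", "kwargs": {"rows": [0,0,0.5,0,0,0,0.97,0,0,0,0.97,0]}}

```text
time_s: 2.35
position: [0.5898, -0.3137, 0.0053]
eef_rot: [[0.995, 0.098, -0.005], [0.098, -0.995, 0.004], [-0.005, -0.004, -1.0]]
force: [-0.5, 0.1, 0.6]
opening: 1.002
```

{"fn": "drive_tool", "kwargs": {"rows": [0,0,0,0,0,0,0,0,0,0,0,0,0,0,0,0,0,0,0,0,0,0,0,0], "jaw": 0.3}}

```text
time_s: 3.1
position: [0.5917, -0.3146, 0.0085]
eef_rot: [[0.995, 0.098, -0.0], [0.098, -0.995, 0.0], [-0.0, -0.0, -1.0]]
force: [-0.1, 0.2, 0.1]
opening: 0.301
```

Run:
```python
from h import *
v=cam('wrist'); save('w2',v[0])
w=cam('top'); save('t2',w[0]); ledgers(w)
```

```text
[177 177  27  89] [459.1 316.1] [ 79.9 297.6] 15.6
```

View pics/w2.png

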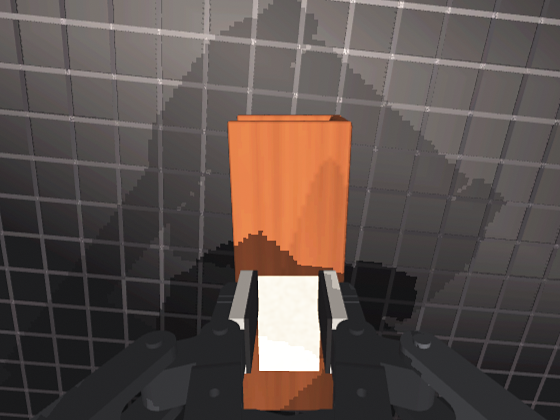

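View pics/t2.png

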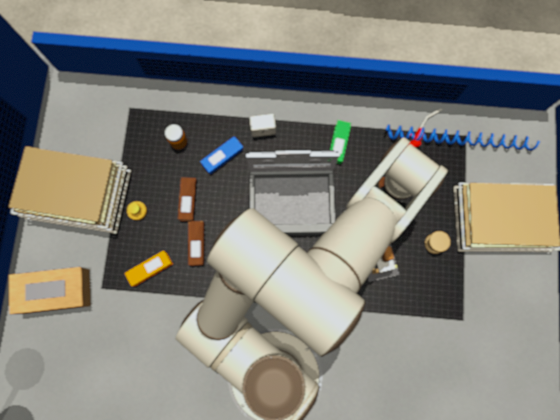

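{"fn": "drive_tool", "kwargs": {"rows": [0,0,0,0,0,0,0,0,0,0,0,0,0,0,0,0], "jaw": 0, "squeeze": 60}}

```text
time_s: 3.7
position: [0.5917, -0.3146, 0.0084]
eef_rot: [[0.995, 0.098, -0.0], [0.098, -0.995, 0.0], [-0.0, -0.0, -1.0]]
force: [-0.9, -0.3, -0.5]
opening: -0.002
```

Run:
```python
from h import *
v=cam('wrist'); save('w3',v[0])
```

```text
(no output)
```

View pics/w3.png

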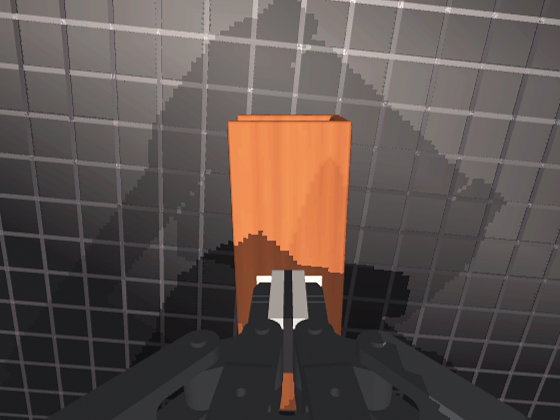

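Run:
```python
from h import *
o=sensors.get_obs(); print(o['q'],o['position'])
v=cam('wrist'); R=o['eef_rot']; p=o['position']
for d in [(0,0,0),(.07,.024,-.0236),(.07,-.024,-.0236),(0.07,.024,.0084),(-.035,.024,-.0236),(0,0,-.03)]: print(d,proj(p+R@np.array(d),v).round(0))
w=cam('scene'); save('s3',w[0]);print(proj(p,w))
```

```text
[-3.45799791e+01  2.69638773e+01  8.20615298e+01  3.98838326e-03
  7.09793193e+01  4.98217472e+01] [ 0.59171283 -0.31458322  0.00850186]
(0, 0, 0) [[289. 262.]]
(0.07, 0.024, -0.0236) [[354. 119.]]
(0.07, -0.024, -0.0236) [[225. 120.]]
(0.07, 0.024, 0.0084) [[342. 113.]]
(-0.035, 0.024, -0.0236) [[341. 353.]]
(0, 0, -0.03) [[289. 294.]]
[[188.91737065 271.03392401]]
```

View pics/s3.png

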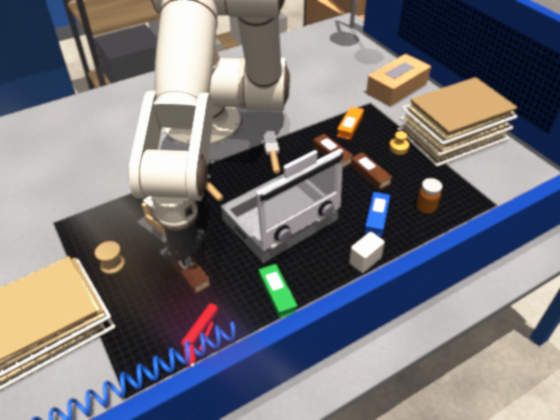

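Run:
```python
from h import *
o=sensors.get_obs();w=cam('scene'); print(o['time_s'],o['force'])
for dz in (0,.024,.05): print(proj(o['position']+np.array([0,0,dz]),w))
p=np.array([.5917,-.3145,0])
for z in (0,.032):
  for a,b in ((.07,.024),(.07,-.024),(-.07,-.024),(-.07,.024)): print(z,proj(p+np.array([a-.1*b,b+.1*a,z]),w).round(0))
save('s4',w[0][200:310,130:270],5)
```

```text
3.85 [-0.15547917  0.08063618 -0.5403656 ]
[[188.90772202 271.04591692]]
[[187.76371889 265.46622186]]
[[186.49293464 259.26817188]]
0 [[211. 286.]]
0 [[195. 295.]]
0 [[169. 261.]]
0 [[184. 252.]]
0.032 [[210. 278.]]
0.032 [[193. 288.]]
0.032 [[167. 253.]]
0.032 [[183. 245.]]
```

View pics/s4.png

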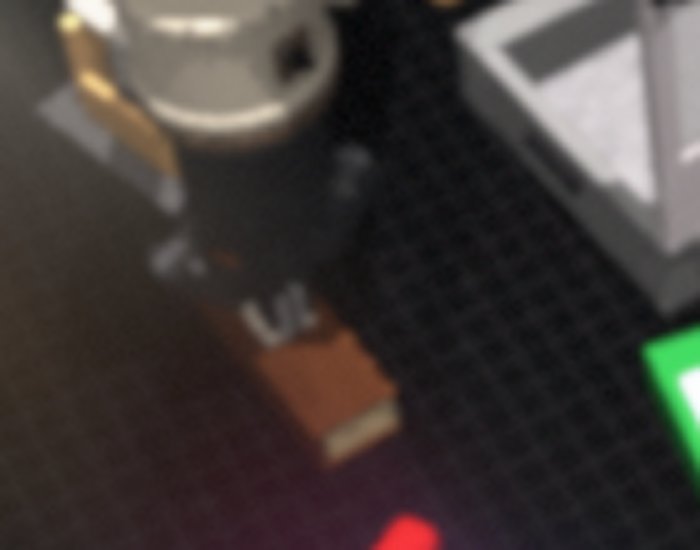

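{"fn": "drive_tool", "kwargs": {"rows": [0,0,-0.5,0,0,0,-1,0,0,0,-1,0,0,0,-1,0]}}

```text
time_s: 4.4
position: [0.5915, -0.3145, 0.108]
eef_rot: [[0.995, 0.098, -0.0], [0.098, -0.995, 0.0], [-0.0, -0.0, -1.0]]
force: [-0.5, 0.2, -0.6]
opening: 0.001
```

Run:
```python
from h import *
v=cam('wrist'); save('w5',v[0]); ledgers(v)
```

```text
[255 209  17  74] [ 563.8 -298.4] [10.5 56. ] 7.5
[305 227  19  58] [ 560.2 -335.8] [12.1 44.5] 3.8
```

View pics/w5.png

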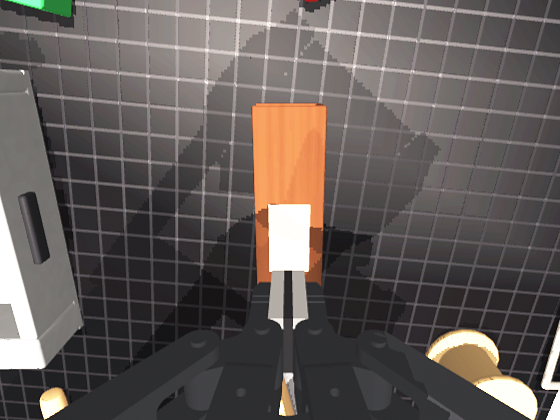

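Run:
```python
from h import *
o=sensors.get_obs(); v=cam('wrist'); print(v[1][0,0])
for z in (.0,.01,.02,.032): P=ray([[253,104],[326,104]],v,z); print(z,P.round(4),np.linalg.norm(P[0]-P[1]))
T=np.linalg.inv(camera_model('wrist')['tool_from_camera'])
c=T@np.array([0,0,0,1]);print(c)
```

```text
377.50539727891413
0.0 [[ 0.6574 -0.2827  0.    ]
 [ 0.6624 -0.3335  0.    ]] 0.05108911475422253
0.01 [[ 0.658  -0.2835  0.01  ]
 [ 0.6628 -0.3325  0.01  ]] 0.04922761125848834
0.02 [[ 0.6586 -0.2843  0.02  ]
 [ 0.6632 -0.3315  0.02  ]] 0.04736610776275415
0.032 [[ 0.6593 -0.2853  0.032 ]
 [ 0.6637 -0.3303  0.032 ]] 0.04513230356787308
[7.21380618e-04 2.43216099e-02 1.84978281e-01 1.00000000e+00]
```

{"fn": "drive_tool", "kwargs": {"rows": [0,0.5,0,0,0,0.5,0.4,0,0,0.5,0.7,0,0,0.5,0.7,0]}}

```text
time_s: 5.0
position: [0.5951, -0.3633, 0.035]
eef_rot: [[0.995, 0.097, -0.005], [0.097, -0.995, 0.004], [-0.004, -0.004, -1.0]]
force: [-0.1, 0.3, 0.5]
opening: -0.006
```

{"fn": "drive_tool", "kwargs": {"rows": [0,0,0.02,0,0,0,0.04,0,0,0,0.06,0,0,0,0.08,0,0,0,0.1,0,0,0,0.12,0,0,0,0.12,0]}}

```text
time_s: 5.88
position: [0.5965, -0.3643, 0.0262]
eef_rot: [[0.995, 0.098, -0.0], [0.098, -0.995, 0.0], [-0.0, -0.0, -1.0]]
force: [-1.3, 0.7, -0.1]
opening: -0.003
```

{"fn": "drive_tool", "kwargs": {"rows": [0,0,0.03,0,0,0,0.06,0,0,0,0.09,0,0,0,0.12,0,0,0,0.12,0]}}

```text
time_s: 6.5
position: [0.5965, -0.3643, 0.0141]
eef_rot: [[0.995, 0.097, -0.0], [0.097, -0.995, 0.0], [-0.0, -0.0, -1.0]]
force: [-0.0, 0.9, -0.2]
opening: 0.001
```

{"fn": "drive_tool", "kwargs": {"rows": [0,0,0.03,0,0,0,0.06,0,0,0,0.09,0,0,0,0.12,0,0,0,0.12,0]}}

```text
time_s: 7.12
position: [0.5965, -0.3642, 0.0021]
eef_rot: [[0.995, 0.098, -0.0], [0.098, -0.995, 0.0], [-0.0, -0.0, -1.0]]
force: [0.9, 0.2, 0.3]
opening: 0.002
```

{"fn": "drive_tool", "kwargs": {"rows": [0,0,0.03,0,0,0,0.06,0,0,0,0.09,0,0,0,0.12,0,0,0,0.12,0]}}

```text
time_s: 7.75
position: [0.5964, -0.3642, -0.0099]
eef_rot: [[0.995, 0.098, -0.0], [0.098, -0.995, 0.0], [-0.0, -0.0, -1.0]]
force: [0.2, 0.1, 0.3]
opening: 0.002
```

{"fn": "drive_tool", "kwargs": {"rows": [0,0,0.03,0,0,0,0.06,0,0,0,0.09,0,0,0,0.09,0]}}

```text
time_s: 8.25
position: [0.5965, -0.3642, -0.0189]
eef_rot: [[0.995, 0.098, -0.0], [0.098, -0.995, 0.0], [-0.0, -0.0, -1.0]]
force: [-0.5, -0.5, 0.5]
opening: -0.001
```

Run:
```python
from h import *
v=cam('wrist'); save('w6',v[0])
w=cam('scene'); save('s6',w[0][200:310,130:270],5);o=sensors.get_obs();print(proj(o['position'],w),o['effort'])
```

```text
[[173.73721589 286.27985094]] [-5.35617452e-03 -1.00047269e+02 -5.07163310e+01  9.33024512e-05
 -7.04807171e-03  1.96606038e-04]
```

View pics/w6.png

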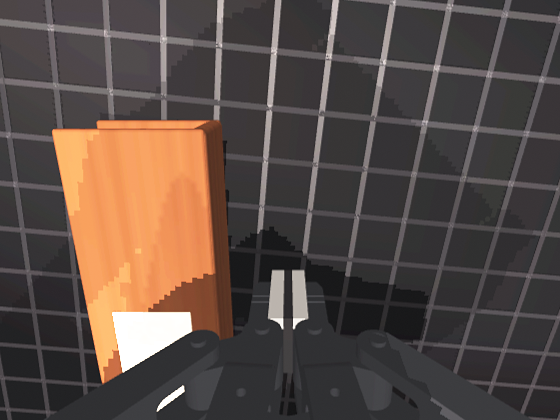

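View pics/s6.png

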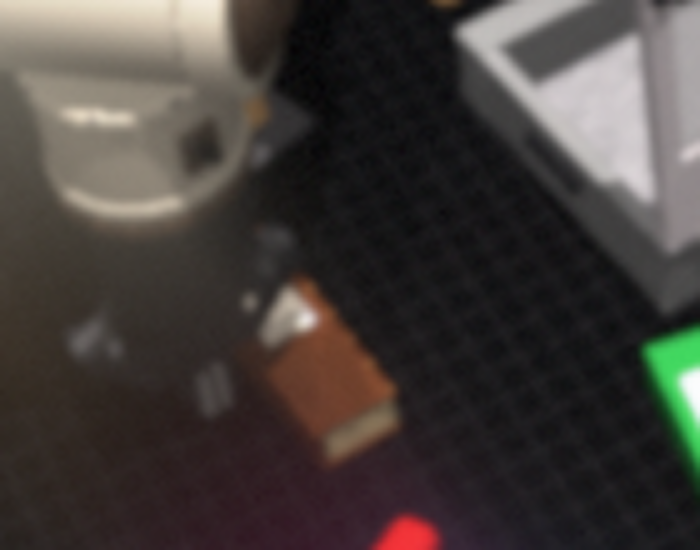

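{"fn": "drive_tool", "kwargs": {"rows": [0,0,0.02,0,0,0,0.04,0,0,0,0.06,0,0,0,0.06,0]}}

```text
time_s: 8.85
position: [0.5965, -0.3643, -0.0248]
eef_rot: [[0.995, 0.098, -0.0], [0.098, -0.995, 0.0], [-0.0, -0.0, -1.0]]
force: [0.0, -0.2, -0.6]
opening: 0.002
```

{"fn": "drive_tool", "kwargs": {"rows": [0,0,0.02,0,0,0,0.04,0,0,0,0.04,0]}}

```text
time_s: 9.22
position: [0.5968, -0.3646, -0.0259]
eef_rot: [[0.995, 0.098, 0.001], [0.098, -0.995, -0.001], [0.001, 0.001, -1.0]]
force: [-12.4, 8.1, 30.3]
opening: -0.0
```

{"fn": "drive_tool", "kwargs": {"rows": [0,0,-0.04,0,0,0,-0.2,0,0,0,-0.2,0]}}

```text
time_s: 9.6
position: [0.5974, -0.3649, -0.0067]
eef_rot: [[0.995, 0.098, 0.002], [0.098, -0.995, -0.001], [0.002, 0.002, -1.0]]
force: [-1.0, -0.4, 0.7]
opening: -0.0
```

Run:
```python
from h import *
o=sensors.get_obs(); v=cam('wrist'); save('w7',v[0]); print(o['position'],o['force'])
# w6 calc
im,K,R,C=v; 
T=np.array(camera_model('wrist')['tool_from_camera'])
def V(p): return (None,K,R,np.array(p)+o['eef_rot']@T[:3,3])
for pos,px in (((.5965,-.3642,-.0189),[[54,129],[207,129]]),((.5917,-.3146,.0085),[[229,122],[350,122]]),((.5915,-.3145,.108),[[253,104],[326.5,104]])):
  for z in (.0,.01,.02,.032): P=ray(px,V(pos),z); print(z,P.round(4).tolist(),np.linalg.norm(P[0]-P[1]))
```

```text
[ 0.59736258 -0.364922   -0.00673888] [-0.95653874 -0.35499912  0.67976874]
0.0 [[0.6533, -0.2672, 0.0], [0.659, -0.326, 0.0]] 0.059054937702629
0.01 [[0.655, -0.2732, 0.01], [0.6603, -0.328, 0.01]] 0.05507873280005204
0.02 [[0.6567, -0.2791, 0.02], [0.6616, -0.3299, 0.02]] 0.051102527897475124
0.032 [[0.6587, -0.2862, 0.032], [0.6632, -0.3323, 0.032]] 0.04633108201438276
0.0 [[0.6548, -0.2809, 0.0], [0.6601, -0.3357, 0.0]] 0.05508427536048477
0.01 [[0.6559, -0.2823, 0.01], [0.6609, -0.334, 0.01]] 0.05195307904081893
0.02 [[0.6569, -0.2837, 0.02], [0.6617, -0.3323, 0.02]] 0.04882188272115307
0.032 [[0.6582, -0.2854, 0.032], [0.6626, -0.3302, 0.032]] 0.04506444713755408
0.0 [[0.658, -0.283, 0.0], [0.663, -0.3344, 0.0]] 0.05161465612855531
0.01 [[0.6585, -0.2838, 0.01], [0.6634, -0.3333, 0.01]] 0.049740627564561914
0.02 [[0.6591, -0.2847, 0.02], [0.6637, -0.3323, 0.02]] 0.047866599000568485
0.032 [[0.6598, -0.2856, 0.032], [0.6642, -0.331, 0.032]] 0.045617764723776336
```

View pics/w7.png

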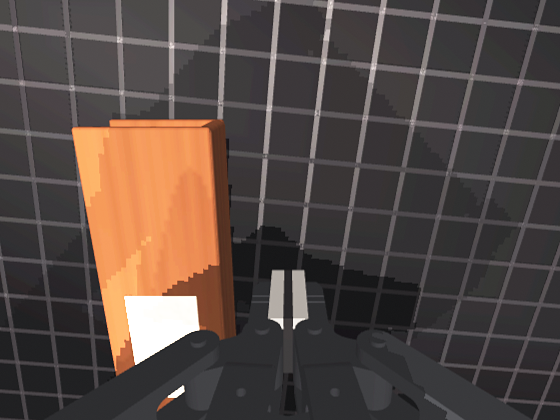

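{"fn": "drive_tool", "kwargs": {"rows": [0,0,-0.4,0,0,0,-0.5,0,0,-0.5,-0.5,0,0,-0.51,-0.5,0,0,-0.51,-0.5,0,0,-0.51,-0.3,0,0,-0.51,0,0,0,-0.51,0.13,0,0,-0.51,0.13,0,0,-0.51,0.13,0], "jaw": 1}}

```text
time_s: 10.9
position: [0.592, -0.3141, -0.0207]
eef_rot: [[0.995, 0.097, 0.001], [0.097, -0.995, -0.001], [0.001, 0.001, -1.0]]
force: [0.1, -0.7, 0.9]
opening: 1.0
```

{"fn": "drive_tool", "kwargs": {"rows": [0,0,0,0,0,0,0,0,0,0,0,0,0,0,0,0,0,0,0,0,0,0,0,0], "jaw": 0, "squeeze": 60}}

```text
time_s: 11.65
position: [0.592, -0.3139, -0.0206]
eef_rot: [[0.995, 0.098, 0.001], [0.098, -0.995, -0.001], [0.001, 0.001, -1.0]]
force: [-2.2, -0.8, 7.1]
opening: 0.549
```

{"fn": "drive_tool", "kwargs": {"rows": [0,0,-0.5,0,0,0,-1,0,0,0,-1,0]}}

```text
time_s: 12.02
position: [0.5933, -0.3146, 0.083]
eef_rot: [[0.995, 0.098, 0.006], [0.098, -0.995, -0.004], [0.005, 0.004, -1.0]]
force: [-1.3, -0.6, -2.5]
opening: 0.546
```

{"fn": "drive_tool", "kwargs": {"rows": [-0.3,-0.5,-0.5,0,-0.3,-1,-1,0,-0.3,-1,-1,0]}}

```text
time_s: 12.4
position: [0.5521, -0.2153, 0.1805]
eef_rot: [[0.995, 0.099, 0.002], [0.099, -0.995, -0.001], [0.002, 0.001, -1.0]]
force: [0.2, -0.7, -2.2]
opening: 0.552
```

{"fn": "drive_tool", "kwargs": {"rows": [-0.3,-0.5,0,0,-0.4,-1,0,0,-0.4,-1,0,0,-0.4,-1,0,0]}}

```text
time_s: 12.9
position: [0.5025, -0.1217, 0.1777]
eef_rot: [[0.995, 0.098, -0.001], [0.098, -0.995, 0.0], [-0.001, -0.0, -1.0]]
force: [0.1, -1.2, -3.1]
opening: 0.55
```

Run:
```python
from h import *
o=sensors.get_obs(); v=cam('wrist'); save('w8',v[0]); print(o['position'],o['opening'],o['eef_rot'][:,0])
w=cam('top'); save('t8',w[0][90:310,100:480],2.1)
```

```text
[ 0.50250004 -0.1216557   0.17773548] 0.5495755660400404 [ 9.95207077e-01  9.77860441e-02 -8.74299550e-04]
```

View pics/w8.png

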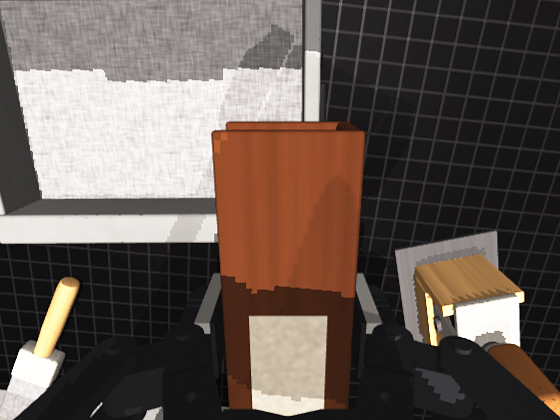

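View pics/t8.png

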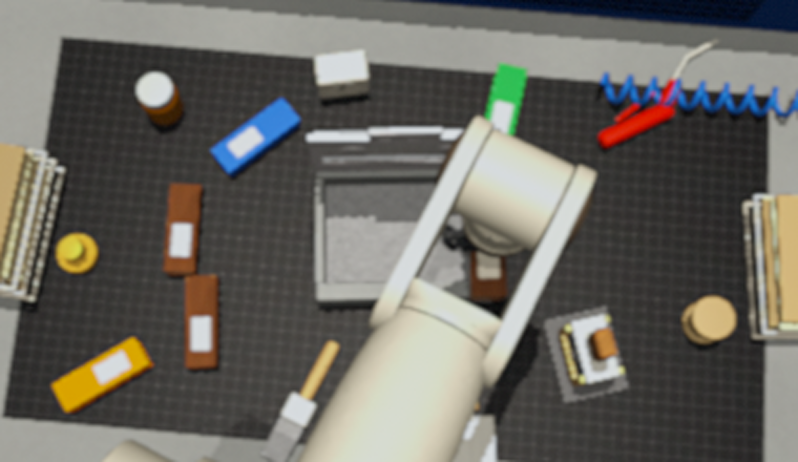

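Run:
```python
from h import *
v=cam('wrist'); g=cv2.cvtColor(v[0],cv2.COLOR_BGR2GRAY).astype(int)
for u in (20,60,150,200): print(u,g[190:250,u].tolist())
for r in (30,60,110): print(r,g[r,295:330].tolist())
```

```text
20 [57, 58, 57, 56, 57, 57, 56, 56, 56, 56, 56, 56, 56, 56, 57, 57, 55, 57, 73, 85, 86, 85, 85, 84, 84, 128, 197, 226, 229, 234, 236, 236, 235, 235, 234, 234, 234, 234, 235, 234, 234, 234, 233, 233, 233, 234, 234, 234, 234, 234, 234, 237, 232, 169, 60, 12, 17, 16, 17, 17]
60 [245, 246, 248, 240, 240, 241, 219, 223, 204, 123, 75, 81, 81, 81, 82, 83, 82, 82, 82, 83, 84, 85, 85, 82, 95, 149, 200, 219, 228, 234, 234, 234, 233, 233, 233, 233, 233, 233, 233, 234, 234, 234, 234, 234, 234, 234, 233, 233, 233, 233, 234, 234, 222, 144, 5, 25, 41, 35, 20, 17]
150 [245, 243, 242, 229, 213, 214, 219, 211, 148, 70, 78, 78, 78, 78, 78, 79, 78, 79, 80, 80, 81, 82, 81, 80, 122, 188, 215, 225, 232, 234, 234, 233, 233, 233, 233, 232, 231, 231, 231, 230, 230, 230, 231, 231, 231, 231, 231, 231, 229, 229, 231, 224, 161, 56, 18, 21, 23, 23, 22, 22]
200 [227, 225, 228, 228, 221, 224, 234, 196, 92, 75, 79, 78, 78, 78, 78, 78, 79, 79, 80, 81, 80, 82, 81, 92, 137, 178, 194, 203, 208, 207, 207, 207, 207, 207, 206, 203, 219, 231, 230, 229, 230, 230, 229, 229, 229, 230, 230, 229, 229, 229, 230, 214, 138, 6, 16, 17, 18, 17, 17, 16]
30 [132, 144, 141, 145, 144, 143, 85, 50, 50, 105, 129, 145, 145, 144, 145, 146, 146, 146, 145, 145, 145, 144, 147, 135, 124, 70, 61, 59, 67, 69, 68, 68, 68, 68, 68]
60 [115, 115, 108, 114, 119, 121, 63, 45, 70, 170, 215, 229, 228, 228, 229, 229, 228, 227, 228, 228, 227, 228, 228, 202, 114, 28, 6, 28, 31, 32, 36, 37, 35, 35, 36]
110 [230, 231, 234, 217, 224, 226, 99, 38, 119, 192, 225, 228, 228, 228, 227, 227, 227, 226, 226, 225, 225, 226, 199, 151, 65, 50, 52, 47, 38, 30, 45, 62, 53, 30, 25]
```

Run:
```python
from h import *
v=cam('wrist'); im,K,R,C=v
for dz in (0,.006,.026):
    w=(im,K,R,C+np.array([0,0,dz]))
    A=ray([[20,215.3],[200,213.8],[20,243.6],[200,242.3]],w,.055)[:,:2]
    B=ray([[304,30],[303,110],[319.6,30],[317.8,110]],w,.055)[:,:2]
    d=A[3]-A[2]; yawf=np.degrees(np.arctan2(-d[0]*-1,-d[1])) 
    print(dz,A.round(4).tolist(),B.round(4).tolist())
    e=(A[2]-A[3])/np.linalg.norm(A[2]-A[3]); n=np.array([e[1],-e[0]])
    print(' e(y)',e,'front w',(A[0]-A[2])@n,'right w',(B[0]-B[2])@e,(B[1]-B[3])@e, 'yaw',np.degrees(np.arctan2(-e[0],e[1])), 'right yaw',np.degrees(np.arctan2(*(B[2]-B[3])[::-1])))
    # centre: outer front at -(0.0825+.026), outer right at -.134
    c=n*((A[2]+A[3])/2@n+.1085)+e*((B[2]+B[3])/2@e+.134); print(' floor centre',c)
```

```text
0 [[0.4626, 0.0937], [0.478, -0.0522], [0.4371, 0.097], [0.4527, -0.0528]] [[0.6209, -0.1215], [0.5672, -0.1267], [0.6219, -0.1323], [0.5682, -0.1376]]
 e(y) [-0.10405138  0.99457192] front w 0.025023883970387215 right w 0.010872180506813784 0.01099823904148027 yaw 5.972515031475906 right yaw 5.662248872822758
 floor centre [ 0.55673342 -0.00423419]
0.006 [[0.46, 0.098], [0.4757, -0.0509], [0.434, 0.1013], [0.45, -0.0515]] [[0.6216, -0.1216], [0.5668, -0.1269], [0.6227, -0.1327], [0.5679, -0.1381]]
 e(y) [-0.10405138  0.99457192] front w 0.025541623861918154 right w 0.011097124067252434 0.011225790731501928 yaw 5.9725150314758935 right yaw 5.66224887282275
 floor centre [ 0.55420533 -0.00496268]
0.026 [[0.4516, 0.1122], [0.4684, -0.0467], [0.4238, 0.1159], [0.4409, -0.0473]] [[0.6241, -0.1222], [0.5656, -0.1278], [0.6252, -0.134], [0.5667, -0.1398]]
 e(y) [-0.10405138  0.99457192] front w 0.02726742350035459 right w 0.011846935935381291 0.011984296364907433 yaw 5.972515031475896 right yaw 5.662248872822729
 floor centre [ 0.54577836 -0.00739099]
```

{"fn": "drive_tool", "kwargs": {"rows": [0.32,-0.2,0,0,0.65,-0.38,0,0,0.65,-0.38,0.5,0,0.65,-0.38,0.9,0,0.65,-0.38,0.9,0,0.65,-0.38,0.9,0]}}

```text
time_s: 13.85
position: [0.5643, -0.0778, 0.0901]
eef_rot: [[0.995, 0.097, 0.002], [0.097, -0.995, -0.0], [0.001, 0.0, -1.0]]
force: [0.2, -0.5, -2.3]
opening: 0.551
```

Run:
```python
from h import *
o=sensors.get_obs(); v=cam('wrist'); save('w9',v[0]); print(o['position'],o['opening'],o['eef_rot'][:,0],o['force'])
w=cam('top'); print(ray([(270,153),(292,153),(315,152)],w,.29))
```

```text
[ 0.56426157 -0.07778148  0.09012837] 0.5511765941487011 [0.99528098 0.09702351 0.00148706] [ 0.20394984 -0.48866054 -2.2988982 ]
[[ 0.6266008   0.06680386  0.29      ]
 [ 0.63199587  0.00550902  0.29      ]
 [ 0.64055085 -0.05836768  0.29      ]]
```

View pics/w9.png

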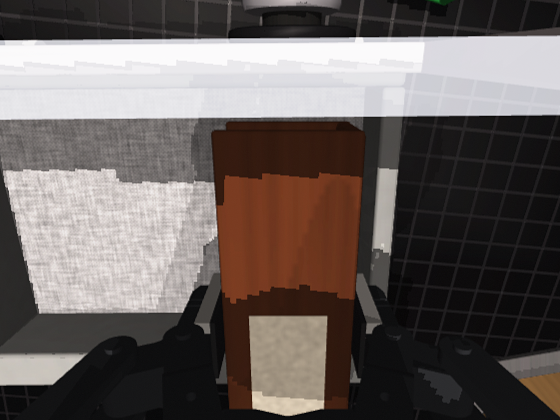

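{"fn": "drive_tool", "kwargs": {"rows": [0,0,0.2,0,0,0,0.4,0,0,0,0.6,0,0,0,0.6,0]}}

```text
time_s: 14.45
position: [0.5633, -0.0773, 0.0287]
eef_rot: [[0.995, 0.097, -0.001], [0.097, -0.995, 0.0], [-0.001, -0.0, -1.0]]
force: [0.2, 0.2, -2.9]
opening: 0.548
```

{"fn": "drive_tool", "kwargs": {"rows": [0,0,0.15,0,0,0,0.3,0,0,0,0.38,0,0,0,0.43,0,0,0,0.43,0]}}

```text
time_s: 15.08
position: [0.5636, -0.0773, -0.0143]
eef_rot: [[0.995, 0.098, 0.0], [0.098, -0.995, 0.0], [0.0, 0.0, -1.0]]
force: [0.7, -0.7, -2.7]
opening: 0.551
```

{"fn": "drive_tool", "kwargs": {"rows": [0,0,0.015,0,0,0,0.015,0]}}

```text
time_s: 15.32
position: [0.5638, -0.0773, -0.0146]
eef_rot: [[0.995, 0.098, 0.001], [0.098, -0.995, -0.0], [0.001, 0.0, -1.0]]
force: [-8.5, 1.8, 18.3]
opening: 0.546
```

{"fn": "drive_tool", "kwargs": {"rows": [0,0,0,0,0,0,0,0,0,0,0,0,0,0,0,0], "jaw": 0.64}}

```text
time_s: 15.82
position: [0.5634, -0.0772, -0.0161]
eef_rot: [[0.995, 0.097, -0.0], [0.097, -0.995, 0.0], [-0.0, -0.0, -1.0]]
force: [0.5, 0.7, -0.2]
opening: 0.639
```

{"fn": "drive_tool", "kwargs": {"rows": [0,0,-0.5,0,0,0,-1,0,0,0,-1,0]}}

```text
time_s: 16.2
position: [0.5654, -0.0777, 0.088]
eef_rot: [[0.995, 0.098, 0.006], [0.098, -0.995, -0.002], [0.006, 0.002, -1.0]]
force: [0.1, 0.3, -0.6]
opening: 0.639
```

{"fn": "drive_tool", "kwargs": {"rows": [-0.3,-0.5,-0.5,0,-0.3,-1,-0.9,0,-0.3,-1,-0.9,0], "jaw": 1}}

```text
time_s: 16.58
position: [0.524, 0.0213, 0.176]
eef_rot: [[0.995, 0.099, 0.003], [0.099, -0.995, 0.0], [0.003, 0.0, -1.0]]
force: [0.1, -0.9, 0.7]
opening: 0.999
```

Run:
```python
from h import *
o=sensors.get_obs(); v=cam('wrist'); save('w10',v[0]); print(o['position'],o['opening'],o['eef_rot'][:,0],o['force'])
ledgers(v,.038); w=cam('top'); save('t10',w[0][90:310,100:480],2.1); ledgers(w)
```

```text
[0.52396709 0.02132275 0.17603038] 0.9994397311730119 [0.9950374  0.09945527 0.00303812] [ 0.12509768 -0.85469653  0.67887574]
[378  62  75 171] [563.4 -75.8] [ 46.8 137.6] 5.6
[  0 215  51 142] [400.3 251.8] [ 46.7 154.3] -8.0
[179 177  25  89] [461.4 307.8] [ 62.5 297.6] 15.6
```

View pics/w10.png

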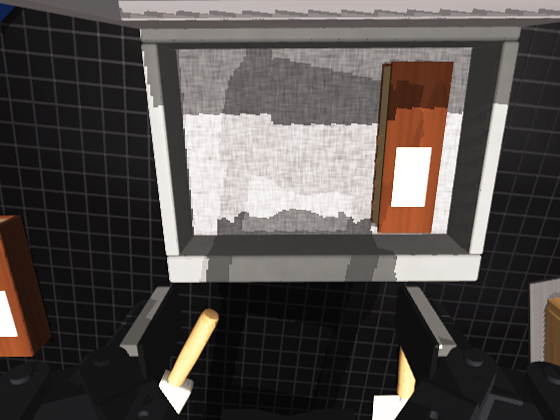

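View pics/t10.png

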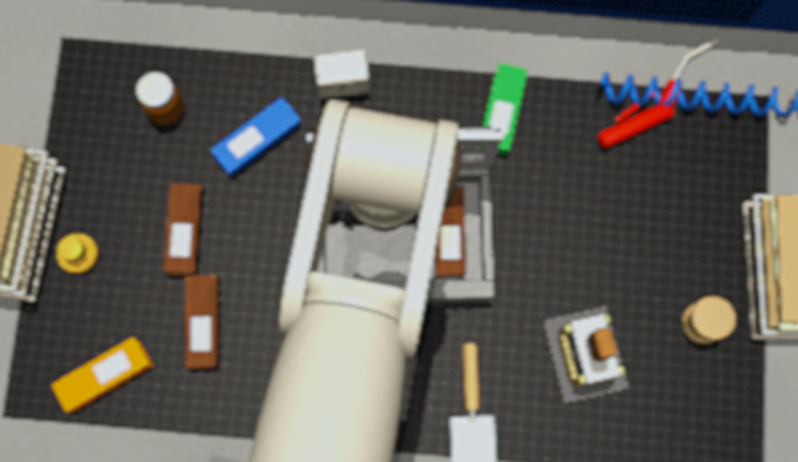

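Run:
```python
from h import *
v=cam('wrist');im,K,R,C=v
save('w10c',cv2.resize(im[220:300,140:520],None,fx=2,fy=2))
for dz in (0,.006):
    w=(im,K,R,C+[0,0,dz])
    P=ray([[169.5,282],[480.5,279.5],[143,29],[518.5,29]],w,.055)[:,:2]
    c=P.mean(0); e=P[0]-P[1]; print(dz,P.round(4).tolist(),np.linalg.norm(P[0]-P[1]),np.linalg.norm(P[2]-P[3]),np.degrees(np.arctan2(-e[0],e[1])))
    m=(P[0]+P[1])/2; e/=np.linalg.norm(e); print(m+np.array([e[1],-e[0]])*.1085)
```

```text
0 [[0.4363, 0.1137], [0.4649, -0.1504], [0.6318, 0.1316], [0.6573, -0.1257]] 0.2657273114673292 0.2585400014701889 6.174682925614344
[ 0.55845074 -0.00668034]
0.006 [[0.4327, 0.1155], [0.4619, -0.1542], [0.6323, 0.1338], [0.6584, -0.1289]] 0.2712900608833927 0.2639522913634097 6.174682925614352
[ 0.55519781 -0.00767285]
```

View pics/w10c.png

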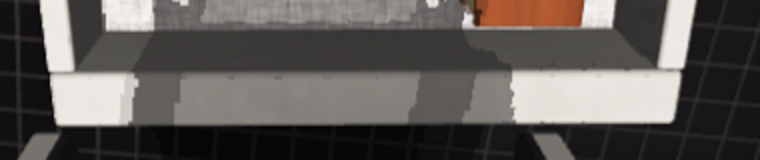

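Run:
```python
from h import *
v=cam('top'); m=brown(v[0])
for a,b in ((170,219),(222,270)):
    q=np.argwhere(m[a:b,165:215])[:,::-1]+[165,a]; 
    P=ray(q,v,.032)[:,:2]; r=cv2.minAreaRect((P*1000).astype(np.float32)); print(r, q.min(0),q.max(0))
save('t11',v[0][165:275,150:230],6)
```

```text
((534.007568359375, 336.3805236816406), (138.36569213867188, 53.92897033691406), 3.1162805557250977) [177 177] [196 218]
((377.84112548828125, 321.94244384765625), (150.90139770507812, 120.96041870117188), 5.011669158935547) [165 222] [204 269]
```

View pics/t11.png

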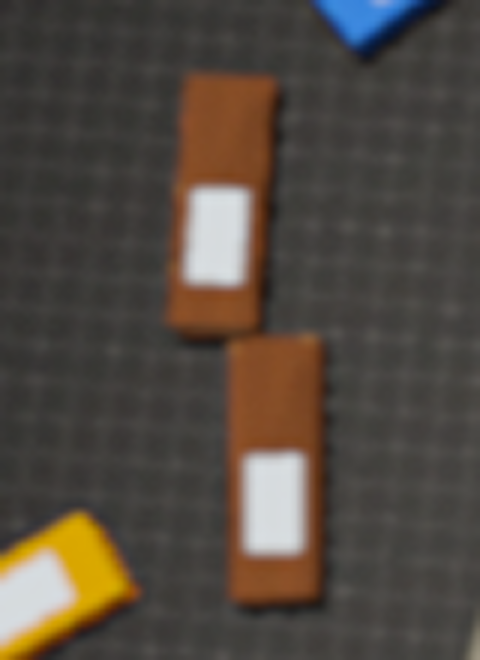

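{"fn": "drive_tool", "kwargs": {"rows": [-0.15,-0.5,0,0,-0.3,-0.95,0,0]}}

```text
time_s: 17.02
position: [0.4841, 0.1107, 0.1721]
eef_rot: [[0.995, 0.095, -0.003], [0.095, -0.995, -0.0], [-0.003, -0.0, -1.0]]
force: [1.5, -1.1, -0.0]
opening: 1.001
```

{"fn": "drive_tool", "kwargs": {"rows": [-0.15,-0.5,0,0,-0.3,-0.95,0,0]}}

```text
time_s: 17.27
position: [0.445, 0.2029, 0.1723]
eef_rot: [[0.995, 0.096, -0.002], [0.096, -0.995, -0.001], [-0.002, 0.0, -1.0]]
force: [1.7, -0.1, 0.9]
opening: 0.997
```

{"fn": "drive_tool", "kwargs": {"rows": [-0.15,-0.5,0,0,-0.3,-0.95,0,0,-0.3,-0.95,0,0,-0.3,-0.95,0,0]}}

```text
time_s: 17.77
position: [0.4068, 0.2933, 0.1728]
eef_rot: [[0.995, 0.097, -0.002], [0.097, -0.995, -0.001], [-0.002, 0.001, -1.0]]
force: [-0.2, -0.5, -1.8]
opening: 1.004
```

Run:
```python
from h import *
o=sensors.get_obs(); v=cam('wrist'); save('w12',v[0]); print(o['position'],o['opening'],o['eef_rot'][:,0],o['time_s'])
ledgers(v)
```

```text
[0.40683484 0.29330406 0.17280228] 1.0044077660251947 [ 0.99528146  0.09701533 -0.00168807] 17.775
[214   0  66 117] [503.  335.1] [48. 82.] 2.9
[260 119  59 160] [391.9 290.4] [ 47.6 142.2] 6.4
[ 65 220 143  73] [312.5 425.6] [ 48.5 136.7] -57.6
```

View pics/w12.png

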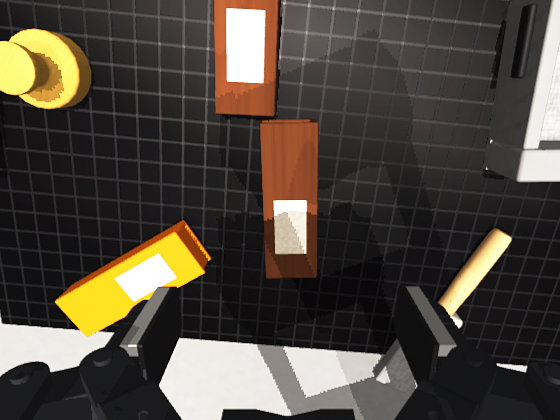

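{"fn": "drive_tool", "kwargs": {"rows": [-0.15,0.01,0.5,-0.02,-0.15,0.01,0.95,-0.02,-0.15,0.01,0.95,-0.02]}}

```text
time_s: 18.2
position: [0.3907, 0.2899, 0.0766]
eef_rot: [[0.994, 0.111, -0.005], [0.111, -0.994, -0.003], [-0.005, 0.002, -1.0]]
force: [0.2, -0.1, 0.4]
opening: 1.002
```

{"fn": "drive_tool", "kwargs": {"rows": [0,0,0.5,0,0,0,0.85,0,0,0,0.97,0,0,0,0.97,0]}}

```text
time_s: 18.7
position: [0.3925, 0.2918, -0.0169]
eef_rot: [[0.994, 0.113, 0.001], [0.113, -0.994, 0.0], [0.001, -0.0, -1.0]]
force: [-0.6, -0.5, 0.3]
opening: 1.0
```

{"fn": "drive_tool", "kwargs": {"rows": [0,0,0,0,0,0,0,0,0,0,0,0,0,0,0,0,0,0,0,0], "jaw": 0}}

```text
time_s: 19.32
position: [0.3923, 0.2921, -0.0166]
eef_rot: [[0.994, 0.113, 0.002], [0.113, -0.994, 0.001], [0.002, -0.001, -1.0]]
force: [-2.5, -3.2, 13.2]
opening: 0.548
```

{"fn": "drive_tool", "kwargs": {"rows": [0,0,-0.5,0,0,0,-1,0,0,0,-1,0]}}

```text
time_s: 19.7
position: [0.3933, 0.2928, 0.086]
eef_rot: [[0.994, 0.113, 0.006], [0.113, -0.994, 0.003], [0.006, -0.002, -1.0]]
force: [-0.4, -0.1, -2.9]
opening: 0.546
```

{"fn": "drive_tool", "kwargs": {"rows": [0,0.5,-0.3,0,0,1,-0.6,0,0,1,-0.6,0]}}

```text
time_s: 20.08
position: [0.4039, 0.1902, 0.1434]
eef_rot: [[0.994, 0.11, 0.003], [0.11, -0.994, 0.0], [0.003, 0.0, -1.0]]
force: [0.3, 0.3, -2.9]
opening: 0.549
```

{"fn": "drive_tool", "kwargs": {"rows": [0.3,0.5,0,0,0.6,1,0,0,0.6,1,0,0]}}

```text
time_s: 20.45
position: [0.475, 0.0976, 0.1404]
eef_rot: [[0.994, 0.11, -0.002], [0.11, -0.994, -0.0], [-0.002, 0.0, -1.0]]
force: [-0.9, 0.9, -2.9]
opening: 0.545
```

{"fn": "drive_tool", "kwargs": {"rows": [0.3,0.5,0,0.01,0.7,1,0,0.01,0.7,1,0,0.01,0.7,1,0,0.01]}}

```text
time_s: 20.95
position: [0.5541, 0.0093, 0.1408]
eef_rot: [[0.994, 0.105, -0.002], [0.105, -0.994, 0.001], [-0.002, -0.001, -1.0]]
force: [-0.1, 0.7, -2.8]
opening: 0.551
```

Run:
```python
from h import *
o=sensors.get_obs(); v=cam('wrist'); save('w13',v[0]); print(o['position'],o['opening'],o['eef_rot'][:,0],o['time_s'])
print(tool(np.array([.5567,-.004,-.0115])-o['position'],o))
```

```text
[0.55411328 0.00930808 0.14075581] 0.5514619403413905 [ 0.99442211  0.10545345 -0.00205741] 20.95
[0.01482164 0.13650184 1.52240281]
```

View pics/w13.png

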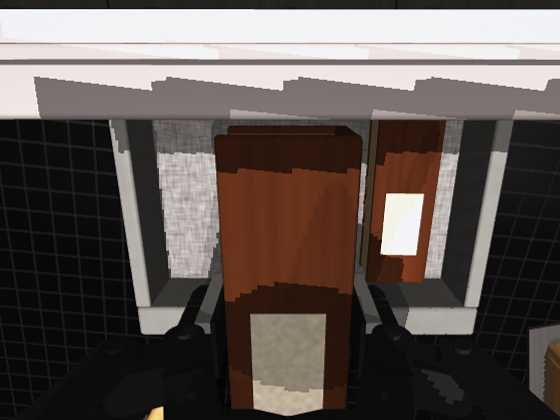

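{"fn": "drive_tool", "kwargs": {"rows": [0.02,0.14,0,0,0.02,0.14,0.3,0,0.02,0.14,0.65,0,0.02,0.14,0.65,0]}}

```text
time_s: 21.5
position: [0.5566, -0.005, 0.0752]
eef_rot: [[0.994, 0.106, -0.004], [0.106, -0.994, 0.001], [-0.004, -0.001, -1.0]]
force: [-0.0, -0.0, -2.2]
opening: 0.547
```

{"fn": "drive_tool", "kwargs": {"rows": [0,0,0.3,0,0,0,0.6,0,0,0,0.78,0,0,0,0.87,0,0,0,0.87,0]}}

```text
time_s: 22.12
position: [0.5586, -0.0053, -0.0094]
eef_rot: [[0.994, 0.105, 0.0], [0.105, -0.994, 0.0], [0.0, 0.0, -1.0]]
force: [-0.1, 0.2, -2.4]
opening: 0.548
```

{"fn": "drive_tool", "kwargs": {"rows": [0,0,0.015,0,0,0,0.015,0]}}

```text
time_s: 22.38
position: [0.5589, -0.0054, -0.0105]
eef_rot: [[0.994, 0.105, 0.002], [0.105, -0.994, -0.0], [0.002, 0.0, -1.0]]
force: [0.6, -0.1, 4.5]
opening: 0.549
```

{"fn": "drive_tool", "kwargs": {"rows": [0,0,0,0,0,0,0,0,0,0,0,0,0,0,0,0], "jaw": 0.63}}

```text
time_s: 22.88
position: [0.5582, -0.0053, -0.0115]
eef_rot: [[0.994, 0.105, -0.0], [0.105, -0.994, 0.0], [-0.0, -0.0, -1.0]]
force: [-0.4, 0.2, -0.1]
opening: 0.631
```

{"fn": "drive_tool", "kwargs": {"rows": [0,0,-0.3,0,0,0,-0.8,0,0,0,-1,0,0,0,-1,0]}}

```text
time_s: 23.38
position: [0.559, -0.0054, 0.09]
eef_rot: [[0.994, 0.105, 0.003], [0.105, -0.994, -0.0], [0.003, 0.001, -1.0]]
force: [-0.2, 0.5, -0.7]
opening: 0.628
```

{"fn": "drive_tool", "kwargs": {"rows": [-0.4,-0.5,-0.3,0,-0.5,-0.95,-0.8,0,-0.5,-0.95,-0.8,0], "jaw": 1}}

```text
time_s: 23.75
position: [0.4982, 0.0857, 0.1702]
eef_rot: [[0.994, 0.107, 0.003], [0.107, -0.994, 0.0], [0.003, -0.0, -1.0]]
force: [0.5, -0.1, 0.0]
opening: 0.996
```

Run:
```python
from h import *
o=sensors.get_obs(); v=cam('wrist'); save('w14',v[0]); print(o['position'],o['opening'],o['eef_rot'][:,0],o['time_s'])
ledgers(v,.038)
```

```text
[0.49823711 0.08573939 0.17023968] 0.995729158797099 [0.99422738 0.10726121 0.00263607] 23.75
[  0  21  44 179] [531.6 296.5] [ 34.3 137.8] -7.6
[375  34  79 181] [556.3  -4.2] [ 46.7 137.7] 6.0
[460  35  93 181] [563.2 -75.2] [ 47.2 138.3] 5.4
```

View pics/w14.png

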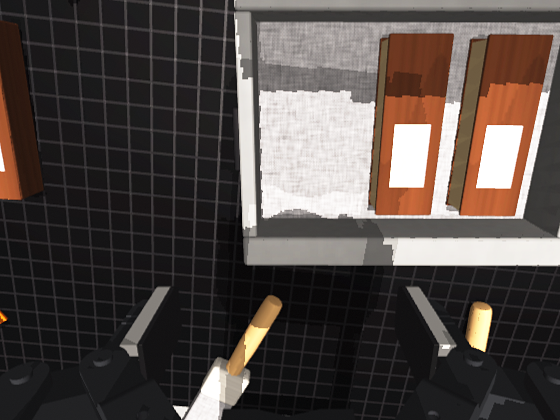

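{"fn": "drive_tool", "kwargs": {"rows": [0.1,-0.5,0,0,0.2,-1,0,0]}}

```text
time_s: 24.05
position: [0.508, 0.1857, 0.1666]
eef_rot: [[0.995, 0.104, -0.002], [0.104, -0.995, -0.001], [-0.002, 0.0, -1.0]]
force: [0.2, -0.2, -0.1]
opening: 1.001
```

{"fn": "drive_tool", "kwargs": {"rows": [0.1,-0.5,0,0,0.2,-1,0,0]}}

```text
time_s: 24.3
position: [0.5173, 0.2878, 0.1662]
eef_rot: [[0.995, 0.105, -0.002], [0.105, -0.995, -0.001], [-0.002, 0.001, -1.0]]
force: [1.0, 0.3, 0.2]
opening: 0.999
```

{"fn": "drive_tool", "kwargs": {"rows": [0.1,-0.4,0,0,0.15,-0.4,0,0,0.15,-0.4,0,0]}}

```text
time_s: 24.68
position: [0.5282, 0.3273, 0.1666]
eef_rot: [[0.994, 0.105, -0.002], [0.105, -0.994, -0.001], [-0.002, 0.001, -1.0]]
force: [0.1, 0.4, -0.4]
opening: 0.999
```

Run:
```python
from h import *
o=sensors.get_obs(); v=cam('wrist'); save('w15',v[0]); print(o['position'],o['opening'],o['eef_rot'][:,0],o['time_s'])
for l in ledgers(v): print(tool(np.r_[l[1]/1000,-.0175]-o['position'],o), (np.degrees(np.arctan2(o['eef_rot'][1,0],o['eef_rot'][0,0]))-l[3])/45)
```

```text
[0.52815965 0.3273036  0.16664874] 0.9994258678796363 [ 0.99448808  0.10482359 -0.00233863] 24.675
[247  92  65 169] [532.8 337.2] [ 47.5 140.6] 2.9
[167 333  67  47] [355.1 392.3] [50.  64.9] 83.3
[ 0.06082808 -0.09558428  1.84124597] 0.06926709340547808
[-1.64861945 -0.8298247   1.84443439] -1.7173996389587527
```

View pics/w15.png

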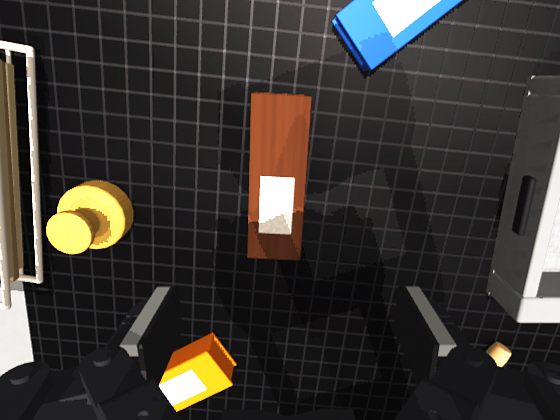

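{"fn": "drive_tool", "kwargs": {"rows": [0.06,-0.1,0.5,0.07,0.06,-0.1,0.9,0.07,0.06,-0.1,0.9,0.07]}}

```text
time_s: 25.1
position: [0.5315, 0.3371, 0.0758]
eef_rot: [[0.999, 0.049, -0.005], [0.049, -0.999, -0.002], [-0.005, 0.002, -1.0]]
force: [0.4, -0.4, 0.8]
opening: 1.003
```

{"fn": "drive_tool", "kwargs": {"rows": [0,0,0.5,0,0,0,0.85,0,0,0,0.94,0,0,0,0.94,0]}}

```text
time_s: 25.6
position: [0.5337, 0.339, -0.0137]
eef_rot: [[0.999, 0.05, 0.001], [0.05, -0.999, 0.001], [0.001, -0.001, -1.0]]
force: [0.3, 0.4, 1.1]
opening: 1.001
```

{"fn": "drive_tool", "kwargs": {"rows": [0,0,0,0,0,0,0,0,0,0,0,0,0,0,0,0,0,0,0,0], "jaw": 0}}

```text
time_s: 26.22
position: [0.5335, 0.3391, -0.0139]
eef_rot: [[0.999, 0.051, 0.002], [0.051, -0.999, 0.001], [0.002, -0.001, -1.0]]
force: [-1.4, -2.3, 11.7]
opening: 0.545
```

{"fn": "drive_tool", "kwargs": {"rows": [0,0,-0.5,0,0,0,-1,0,0,0,-1,0]}}

```text
time_s: 26.6
position: [0.5345, 0.3399, 0.0891]
eef_rot: [[0.999, 0.051, 0.006], [0.051, -0.999, 0.003], [0.006, -0.003, -1.0]]
force: [0.5, 0.1, -3.7]
opening: 0.549
```

Run:
```python
from h import *
o=sensors.get_obs(); 
c=np.array([.557,-.007]); a=np.radians(5.9); t=c+.075*np.array([-np.sin(a),np.cos(a)])
yaw=np.degrees(np.arctan2(o['eef_rot'][1,0],o['eef_rot'][0,0]));print(t,yaw,(yaw-5.9)/45,o['opening'])
print(tool(np.r_[t,.0]-o['position'],o))
```

```text
[0.54929056 0.06760271] 2.9038587029708247 -0.06658091771175946 0.5491765832479625
[0.00368701 2.72915594 0.88387262]
```

{"fn": "drive_tool", "kwargs": {"rows": [0,0.5,-0.4,0,0,0.91,-0.4,0]}}

```text
time_s: 26.85
position: [0.538, 0.2473, 0.1262]
eef_rot: [[0.999, 0.051, 0.003], [0.051, -0.999, 0.001], [0.003, -0.001, -1.0]]
force: [0.2, 0.2, -2.9]
opening: 0.55
```

{"fn": "drive_tool", "kwargs": {"rows": [0,0.5,0,0,0,0.91,0,0]}}

```text
time_s: 27.1
position: [0.5414, 0.1555, 0.1235]
eef_rot: [[0.999, 0.05, -0.001], [0.05, -0.999, -0.0], [-0.001, 0.0, -1.0]]
force: [1.2, -0.9, -3.3]
opening: 0.543
```

{"fn": "drive_tool", "kwargs": {"rows": [0,0.5,0,-0.067,0,0.91,0,-0.067,0,0.91,0,-0.067,0,0.91,0,-0.067]}}

```text
time_s: 27.6
position: [0.5463, 0.0665, 0.1238]
eef_rot: [[0.995, 0.103, -0.001], [0.103, -0.995, 0.0], [-0.001, -0.001, -1.0]]
force: [0.0, -0.3, -2.2]
opening: 0.545
```

Run:
```python
from h import *
o=sensors.get_obs();  v=cam('wrist'); save('w16',v[0])
t=[.5493,.0676]
yaw=np.degrees(np.arctan2(o['eef_rot'][1,0],o['eef_rot'][0,0]));print(o['position'],yaw,(yaw-5.9)/45,o['opening'])
print(tool(np.r_[t,-.0085]-o['position'],o))
```

```text
[0.54625724 0.06649949 0.12379455] 5.884273320273899 -0.0003494817716911353 0.5452413666320836
[ 0.03283669 -0.00716565  1.3229143 ]
```

View pics/w16.png

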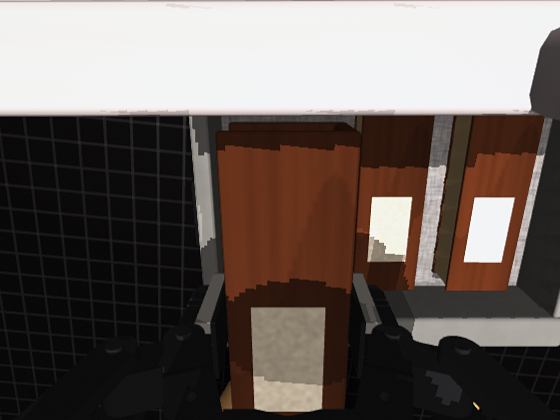

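{"fn": "drive_tool", "kwargs": {"rows": [0.03,-0.01,0.3,0,0.03,-0.01,0.6,0,0.03,-0.01,0.6,0]}}

```text
time_s: 28.02
position: [0.5481, 0.0686, 0.0625]
eef_rot: [[0.995, 0.104, -0.004], [0.104, -0.995, 0.0], [-0.004, -0.001, -1.0]]
force: [0.6, 0.1, -2.6]
opening: 0.547
```

{"fn": "drive_tool", "kwargs": {"rows": [0,0,0.2,0,0,0,0.4,0,0,0,0.6,0,0,0,0.7,0,0,0,0.7,0]}}

```text
time_s: 28.65
position: [0.5496, 0.0679, -0.0051]
eef_rot: [[0.995, 0.103, -0.0], [0.103, -0.995, 0.0], [-0.0, -0.0, -1.0]]
force: [0.0, 0.5, -2.2]
opening: 0.545
```

{"fn": "drive_tool", "kwargs": {"rows": [0,0,0.02,0,0,0,0.03,0,0,0,0.03,0]}}

```text
time_s: 29.02
position: [0.5499, 0.0676, -0.0079]
eef_rot: [[0.995, 0.103, 0.001], [0.103, -0.995, 0.0], [0.001, -0.0, -1.0]]
force: [-2.1, 0.4, 3.2]
opening: 0.547
```

{"fn": "drive_tool", "kwargs": {"rows": [0,0,0,0,0,0,0,0,0,0,0,0,0,0,0,0], "jaw": 0.63}}

```text
time_s: 29.52
position: [0.5495, 0.0676, -0.0085]
eef_rot: [[0.995, 0.103, 0.0], [0.103, -0.995, 0.0], [0.0, -0.0, -1.0]]
force: [0.9, 0.5, -0.4]
opening: 0.627
```

{"fn": "drive_tool", "kwargs": {"rows": [0,0,-0.3,0,0,0,-0.8,0,0,0,-1,0,0,0,-1,0]}}

```text
time_s: 30.02
position: [0.5503, 0.0676, 0.093]
eef_rot: [[0.995, 0.103, 0.003], [0.103, -0.995, 0.0], [0.003, 0.0, -1.0]]
force: [-0.2, 0.3, -0.1]
opening: 0.635
```

{"fn": "drive_tool", "kwargs": {"rows": [-0.5,0.3,-0.5,0,-0.7,0.6,-1,0,-0.7,0.6,-1,0,-0.7,0.6,-1,0], "jaw": 0}}

```text
time_s: 30.52
position: [0.486, 0.0005, 0.1909]
eef_rot: [[0.995, 0.102, -0.0], [0.102, -0.995, 0.0], [-0.0, -0.0, -1.0]]
force: [-0.8, -0.1, -0.3]
opening: -0.002
```

Run:
```python
from h import *
o=sensors.get_obs(); v=cam('wrist'); save('w17',v[0]); print(o['position'],o['opening'],o['eef_rot'][:,0],o['time_s'])
ledgers(v,.038); w=cam('top'); save('t17',w[0][90:310,100:480],2.1)
```

```text
[0.48602291 0.00048756 0.19087788] -0.002141703732962813 [ 9.94780604e-01  1.02036942e-01 -1.12858198e-04] 30.525
[275   5  61 179] [556.5  -5. ] [ 46.9 138.3] 5.9
[178   6  72 178] [548.9  66.2] [ 49.9 137.7] 5.9
[358   6  73 178] [563.4 -76. ] [ 46.8 137.9] 5.5
```

View pics/w17.png

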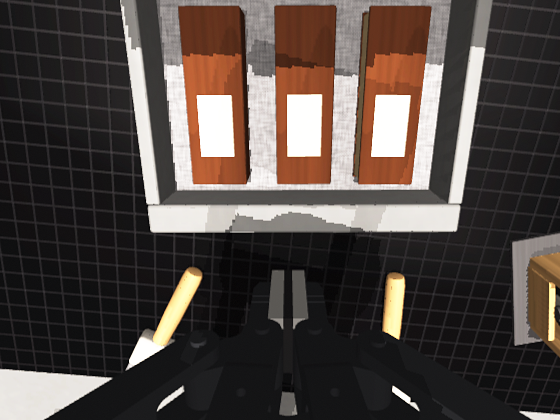

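View pics/t17.png

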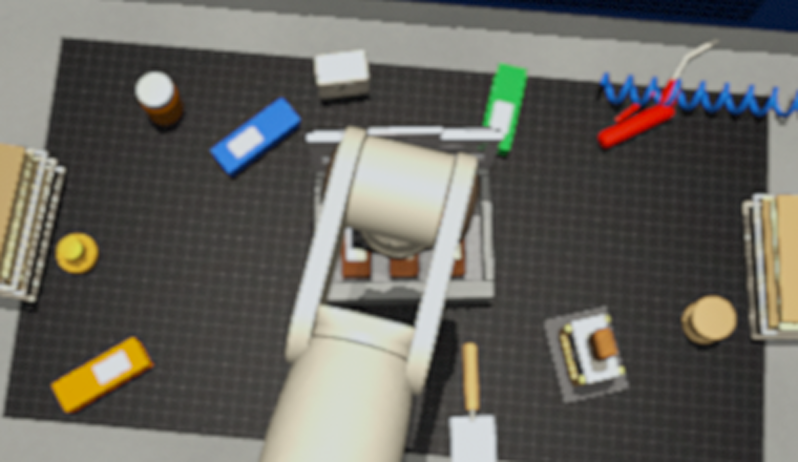

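{"fn": "drive_tool", "kwargs": {"rows": [0,0.1,-0.5,0,0,0.15,-1,0,0,0.15,-1,0]}}

```text
time_s: 31.0
position: [0.4889, -0.014, 0.2933]
eef_rot: [[0.995, 0.104, 0.003], [0.104, -0.995, -0.0], [0.003, 0.001, -1.0]]
force: [0.1, 0.2, -0.3]
opening: 0.002
```

{"fn": "drive_tool", "kwargs": {"rows": [0,0,-0.3,0,0.4,0,-0.3,0,0.9,0,-0.3,0,1,0,-0.3,0]}}

```text
time_s: 31.5
position: [0.589, -0.0029, 0.3175]
eef_rot: [[0.995, 0.104, -0.005], [0.104, -0.995, 0.001], [-0.005, -0.002, -1.0]]
force: [0.0, -0.4, -0.3]
opening: 0.002
```

{"fn": "drive_tool", "kwargs": {"rows": [0.5,0,0,0,1,0,0,0,1,0,0,0,1,0,0,0]}}

```text
time_s: 32.0
position: [0.6862, 0.0068, 0.3201]
eef_rot: [[0.995, 0.104, -0.002], [0.104, -0.995, 0.0], [-0.002, -0.001, -1.0]]
force: [-0.8, -0.6, 0.4]
opening: -0.002
```

```bash
cat >> h.py <<'E'
CC=np.array([.557,-.007,0]); A=np.radians(5.9)
def case(p):
    d=np.array(p)-CC; return np.array([d[0]*np.cos(A)+d[1]*np.sin(A),-d[0]*np.sin(A)+d[1]*np.cos(A),d[2]])
def world(c):
    return CC+np.array([c[0]*np.cos(A)-c[1]*np.sin(A),c[0]*np.sin(A)+c[1]*np.cos(A),c[2]])
E
python3 - <<'E'
from h import *
o=sensors.get_obs(); print(o['position'],case(o['position']),o['time_s'])
w=cam('scene'); save('s18',w[0][100:270,200:360],4); v=cam('wrist'); save('w18',v[0])
for th in (1.45,1.5,1.55,1.6):
    pts=[]
    for y in(.134,-.134): 
        for r in (.2,): pts.append(proj(world([.0915-r*np.cos(th)+.01*np.sin(th),y,.0555+r*np.sin(th)+.01*np.cos(th)]),w)[0])
    print(th,((np.array(pts)-[200,100])*4).round(0).tolist())
E
```

```text
[0.6861788  0.0068188  0.32006055] [0.12991498 0.00046698 0.32006055] 32.0
1.45 [[559.0, 197.0], [222.0, 370.0]]
1.5 [[570.0, 204.0], [232.0, 379.0]]
1.55 [[580.0, 212.0], [241.0, 388.0]]
1.6 [[590.0, 221.0], [251.0, 399.0]]
```

View pics/s18.png

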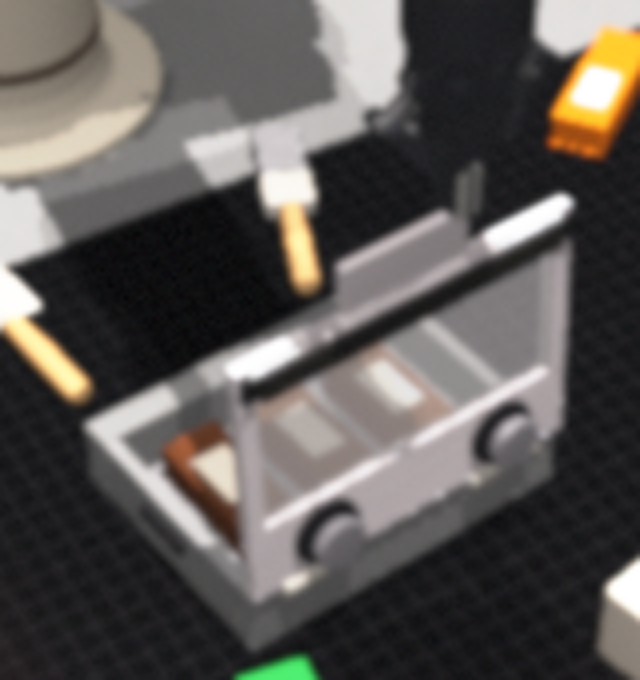

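View pics/w18.png

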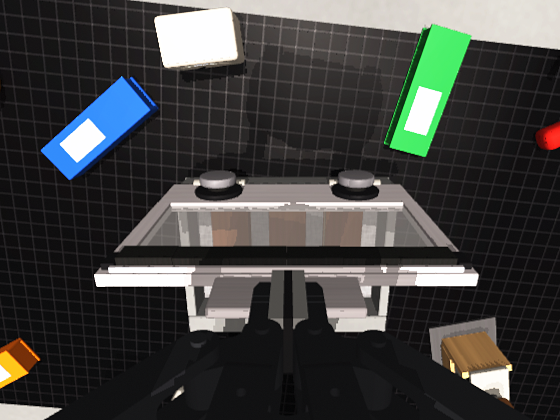

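Run:
```python
from h import *
o=sensors.get_obs(); c=case(o['position']); print(c)
def tipcmd(th):
    r=.222+.009*(1-th/1.5)
    x=.0915-r*np.cos(th)+.008*np.sin(th); z=.0555+r*np.sin(th)+.008*np.cos(th)
    return np.array([x+.011,z-.0257])
prev=None
for th in [1.5]+list(np.arange(1.4,-.01,-.1)): print(round(th,2),tipcmd(th).round(4))
```

```text
[1.29448780e-01 2.71500798e-04 3.21835155e-01]
1.5 [0.0948 0.2518]
1.4 [0.0725 0.2505]
1.3 [0.0505 0.247 ]
1.2 [0.0289 0.2413]
1.1 [0.0078 0.2334]
1.0 [-0.0123  0.2235]
0.9 [-0.0315  0.2115]
0.8 [-0.0494  0.1976]
0.7 [-0.0658  0.182 ]
0.6 [-0.0807  0.1648]
0.5 [-0.0938  0.1461]
0.4 [-0.1049  0.1262]
0.3 [-0.1141  0.1052]
0.2 [-0.1211  0.0833]
0.1 [-0.126   0.0608]
-0.0 [-0.1285  0.0378]
```

{"fn": "drive_tool", "kwargs": {"rows": [0,0,0.35,0,0,0,0.68,0,0,0,0.68,0,0,0,0.68,0]}}

```text
time_s: 32.6
position: [0.6865, 0.0063, 0.2558]
eef_rot: [[0.995, 0.103, 0.002], [0.103, -0.995, -0.0], [0.002, 0.0, -1.0]]
force: [0.3, -0.0, 0.2]
opening: -0.003
```

Run:
```python
from h import *
o=sensors.get_obs(); print(case(o['position']),o['force'])
w=cam('scene'); save('s19',w[0][100:270,200:360],4)
```

```text
[ 1.30180267e-01 -4.18730185e-05  2.55827457e-01] [ 0.3203137  -0.00806297  0.18601272]
```

View pics/s19.png

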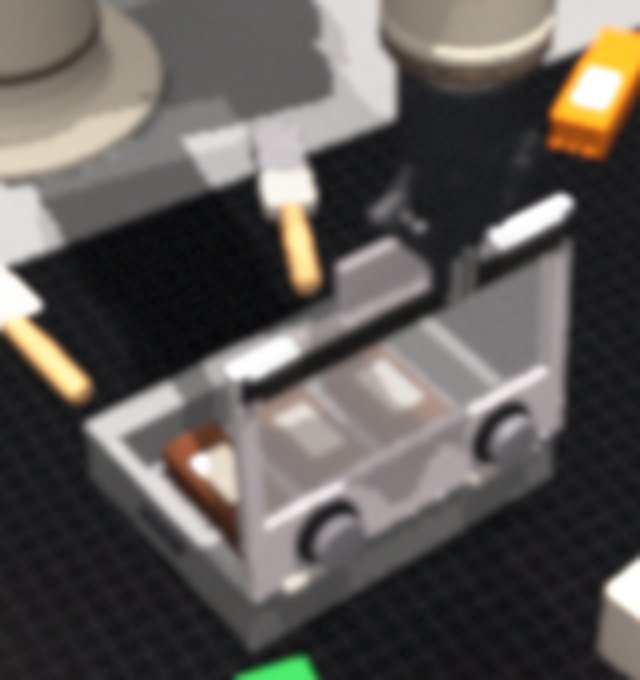

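Run:
```python
from h import *
o=sensors.get_obs(); w=cam('scene')
def pr(c): return ((proj(world(c),w)[0]-[200,100])*4).round(0)
th=1.5
for r,y in ((.236,.05),(.236,-.05),(.2,.05),(.2,-.05),(.222,0)): print(r,y,pr([.0915-r*np.cos(th)+.008,y,.0555+r*np.sin(th)]))
c=case(o['position']); print('tip',pr(c+[0,0,.0257]),pr(c+[-.035,0,.0257]))
print(pr([-.1085,-.134,.055]),pr([-.1085,.134,.055]),pr([.0965,-.134,.055]),pr([.0965,.134,.055]))
```

```text
0.236 0.05 [468. 209.]
0.236 -0.05 [339. 274.]
0.2 0.05 [468. 255.]
0.2 -0.05 [342. 320.]
0.222 0 [405. 259.]
tip [453. 294.] [417. 264.]
[ 83. 426.] [380. 274.] [250. 603.] [557. 427.]
```

{"fn": "drive_tool", "kwargs": {"rows": [-0.2,0,0.03,0,-0.36,0,0.035,0,-0.47,0,0.04,0,-0.58,0,0.05,0,-0.69,0,0.07,0,-0.8,0,0.085,0,-0.95,0,0.12,0,-0.95,0,0.12,0]}}

```text
time_s: 33.7
position: [0.591, -0.0035, 0.2414]
eef_rot: [[0.995, 0.103, -0.001], [0.103, -0.995, 0.0], [-0.001, -0.0, -1.0]]
force: [-0.2, -0.1, 0.2]
opening: -0.004
```

Run:
```python
from h import *
o=sensors.get_obs(); print(case(o['position']),o['force'])
w=cam('scene'); save('s20',w[0][100:270,200:360],4)
```

```text
[3.41854254e-02 1.98471225e-05 2.41406582e-01] [-0.22738269 -0.08809052  0.23271072]
```

View pics/s20.png

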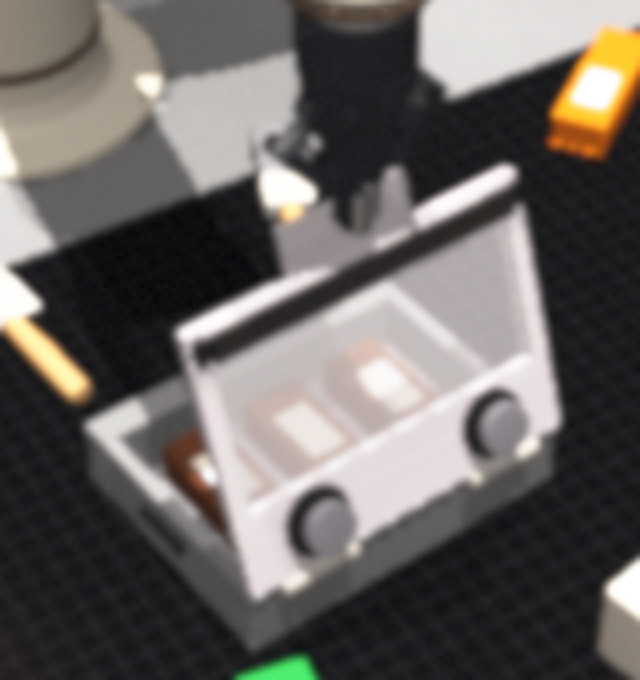

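{"fn": "drive_tool", "kwargs": {"rows": [-0.05,0,0.01,0,-0.26,0,0.08,0,-0.46,0,0.18,0,-0.66,0,0.3,0,-0.83,0,0.43,0,-0.96,0,0.56,0,-0.96,0,0.56,0]}}

```text
time_s: 34.62
position: [0.4959, -0.0133, 0.1851]
eef_rot: [[0.995, 0.103, -0.001], [0.103, -0.995, 0.0], [-0.001, -0.0, -1.0]]
force: [0.8, 0.6, -0.1]
opening: 0.005
```

Run:
```python
from h import *
o=sensors.get_obs(); c=case(o['position']);print(c,o['force'])
def tipcmd(th):
    r=.222+.009*(1-th/1.5)
    x=.0915-r*np.cos(th)+.008*np.sin(th); z=.0555+r*np.sin(th)+.008*np.cos(th)
    return np.array([x+.011,z-.0257])
for th in (.7,.6,.5,.4,.3,.2,.1,.05,0): d=(tipcmd(th)-c[[0,2]])/.1; print(th,d[0].round(3),-d[1].round(3))
w=cam('scene'); save('s21',w[0][100:270,200:360],4)
```

```text
[-6.14634494e-02  5.20945421e-05  1.85062350e-01] [ 0.79596816  0.60779867 -0.05741251]
0.7 -0.043 0.03
0.6 -0.192 0.203
0.5 -0.323 0.389
0.4 -0.435 0.589
0.3 -0.526 0.799
0.2 -0.597 1.018
0.1 -0.645 1.243
0.05 -0.66 1.357
0 -0.67 1.473
```

View pics/s21.png

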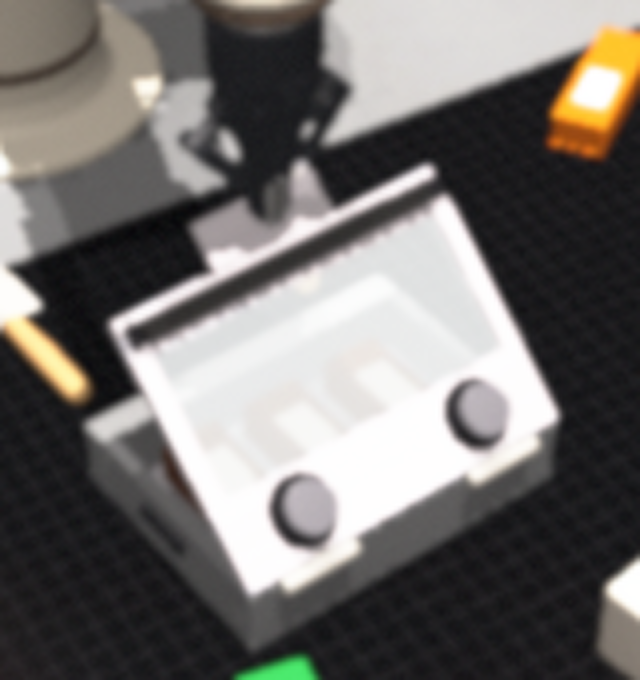

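{"fn": "drive_tool", "kwargs": {"rows": [-0.05,0,0.03,0,-0.19,0,0.2,0,-0.32,0,0.39,0,-0.43,0,0.59,0,-0.53,0,0.8,0,-0.59,0,1,0,-0.59,0,1,0]}}

```text
time_s: 35.55
position: [0.4372, -0.0192, 0.0848]
eef_rot: [[0.995, 0.103, -0.002], [0.103, -0.995, 0.001], [-0.002, -0.001, -1.0]]
force: [0.8, -0.5, 0.8]
opening: 0.001
```

Run:
```python
from h import *
o=sensors.get_obs(); c=case(o['position']);print(c,o['force'])
w=cam('scene'); save('s22',w[0][100:270,200:360],4)
```

```text
[-0.12042181  0.00013588  0.08479681] [ 0.83957344 -0.48034979  0.76588199]
```

View pics/s22.png

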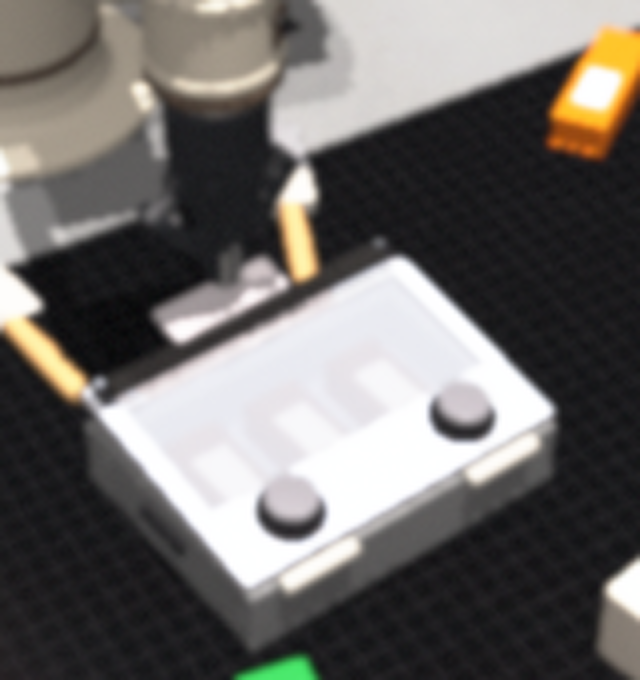

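{"fn": "drive_tool", "kwargs": {"rows": [-0.05,0,0.15,0,-0.07,0,0.3,0,-0.08,0,0.4,0,-0.08,0,0.45,0,-0.08,0,0.48,0,-0.08,0,0.49,0,-0.08,0,0.49,0]}}

```text
time_s: 36.48
position: [0.43, -0.0202, 0.0376]
eef_rot: [[0.995, 0.103, 0.0], [0.103, -0.995, -0.0], [0.0, 0.0, -1.0]]
force: [-9.7, 1.6, 19.5]
opening: 0.002
```

{"fn": "drive_tool", "kwargs": {"rows": [0,0,-0.4,0,0,0,-0.7,0,0.5,-0.4,-0.7,0,1,-0.75,-0.7,0,1,-0.75,-0.7,0]}}

```text
time_s: 37.1
position: [0.5235, 0.067, 0.1058]
eef_rot: [[0.994, 0.106, -0.001], [0.106, -0.994, 0.001], [-0.001, -0.001, -1.0]]
force: [-0.7, 0.5, -0.2]
opening: -0.002
```

{"fn": "drive_tool", "kwargs": {"rows": [0.5,0,0,0,0.86,0,0,0,0.86,0,0,0,0.86,0,0.2,0,0.86,0,0.2,0]}}

```text
time_s: 37.72
position: [0.6057, 0.0732, 0.0856]
eef_rot: [[0.995, 0.103, -0.002], [0.103, -0.995, 0.0], [-0.002, -0.0, -1.0]]
force: [0.6, -0.0, 0.4]
opening: -0.001
```

Run:
```python
from h import *
o=sensors.get_obs(); c=case(o['position']);print(c,o['force'])
w=cam('scene'); save('s23',w[0][100:270,200:360],4); v=cam('wrist'); save('w23',v[0])
print(proj(world([.0595,.075,.0875]),v),proj(world([.0595,-.075,.0875]),v))
```

```text
[0.0567191  0.074731   0.08557814] [ 0.5769296  -0.01541586  0.40191233]
[[288.63307598 258.40383054]] [[597.28333675 258.26811889]]
```

View pics/s23.png

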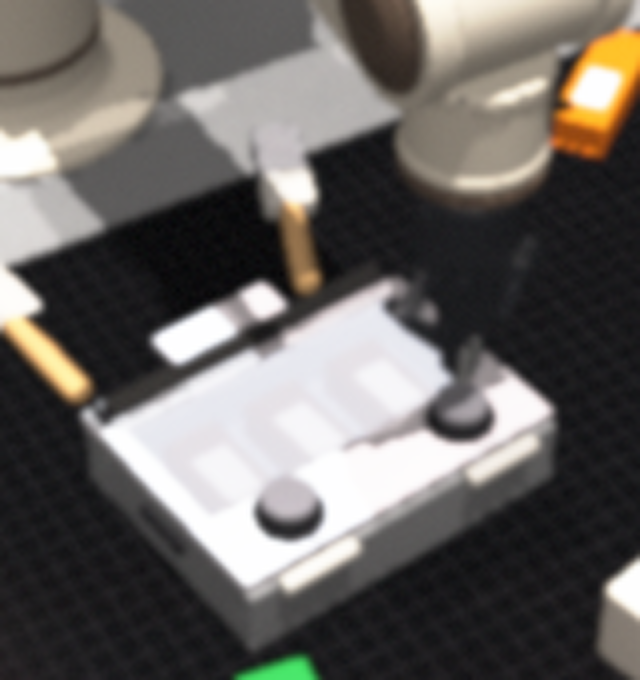

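View pics/w23.png

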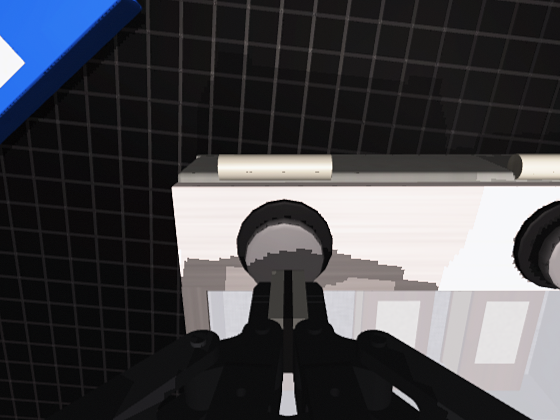

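{"fn": "drive_tool", "kwargs": {"rows": [0.04,0,0.12,0,0.04,0,0.2,0,0.04,0,0.24,0,0.04,0,0.28,0,0.04,0,0.31,0,0.04,0,0.33,0,0.04,0,0.33,0,0.04,0,0.33,0]}}

```text
time_s: 38.83
position: [0.6113, 0.074, 0.0555]
eef_rot: [[0.995, 0.103, 0.001], [0.103, -0.995, -0.0], [0.001, 0.0, -1.0]]
force: [-12.3, -1.2, 24.3]
opening: -0.001
```

{"fn": "drive_tool", "kwargs": {"rows": [-0.02,0,-0.35,0,-0.02,0.4,-0.35,0,-0.02,0.8,-0.35,0]}}

```text
time_s: 39.2
position: [0.6177, -0.0064, 0.0891]
eef_rot: [[0.995, 0.104, 0.001], [0.104, -0.995, -0.0], [0.001, 0.0, -1.0]]
force: [0.7, 0.4, 0.0]
opening: -0.0
```

{"fn": "drive_tool", "kwargs": {"rows": [0,0.4,0,0,0,0.7,0,0,0,0.7,0,0,0,0.7,0.1,0,0,0.7,0.1,0]}}

```text
time_s: 39.83
position: [0.624, -0.0743, 0.0773]
eef_rot: [[0.995, 0.104, -0.002], [0.104, -0.995, 0.001], [-0.002, -0.001, -1.0]]
force: [-0.1, 0.2, 0.4]
opening: 0.0
```

Run:
```python
from h import *
o=sensors.get_obs(); c=case(o['position']);print(c,o['force'])
v=cam('wrist'); save('w24',v[0])
```

```text
[ 0.05974662 -0.07385834  0.07732416] [-0.06274963  0.16507733  0.37766654]
```

View pics/w24.png

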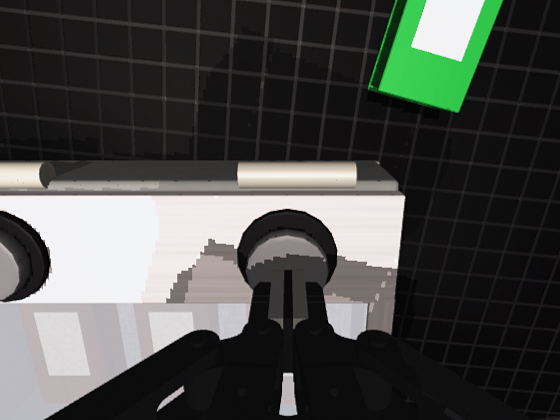

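Centred over the right cap (288, 255). Press.

{"fn": "drive_tool", "kwargs": {"rows": [0,0,0.1,0,0,0,0.15,0,0,0,0.19,0,0,0,0.22,0,0,0,0.24,0,0,0,0.24,0,0,0,0.24,0]}}

```text
time_s: 40.75
position: [0.6246, -0.0752, 0.0556]
eef_rot: [[0.995, 0.103, 0.0], [0.103, -0.995, 0.0], [0.0, -0.0, -1.0]]
force: [-8.2, 2.9, 15.1]
opening: -0.001
```

{"fn": "drive_tool", "kwargs": {"rows": [0,0,-0.5,0,-0.5,0,-1,0,-0.8,0.5,-1,0,-0.8,0.5,-1,0], "jaw": 1}}

```text
time_s: 41.25
position: [0.549, -0.136, 0.1557]
eef_rot: [[0.995, 0.1, 0.002], [0.1, -0.995, -0.001], [0.001, 0.001, -1.0]]
force: [0.1, 0.4, -0.1]
opening: 0.849
```

Run:
```python
from h import *
o=sensors.get_obs(); c=case(o['position']);print(o['position'],c,o['force'],o['eef_rot'][:,0],o['q'])
v=cam('wrist'); save('w25',v[0]); w=cam('top'); save('t25',w[0][90:310,100:480],2.1)
w=cam('scene'); save('s25',w[0][100:270,130:340],3.5)
```

```text
[ 0.54903351 -0.13604112  0.1556594 ] [-0.02118876 -0.12753867  0.1556594 ] [ 0.10159855  0.39556414 -0.13503391] [0.99500124 0.0998521  0.00144817] [-2.16980133e+01  8.67408866e+00  8.80827094e+01 -3.58401516e-02
  8.31312533e+01  6.25756384e+01]
```

View pics/w25.png

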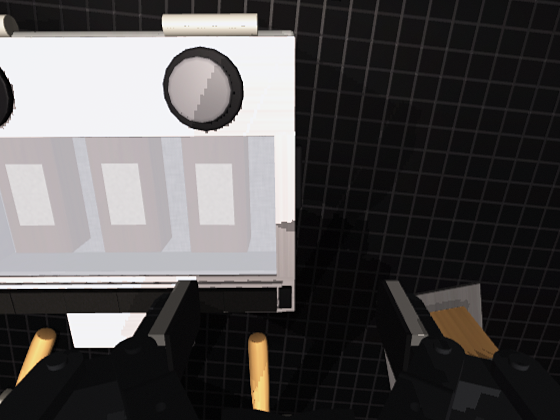

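View pics/s25.png

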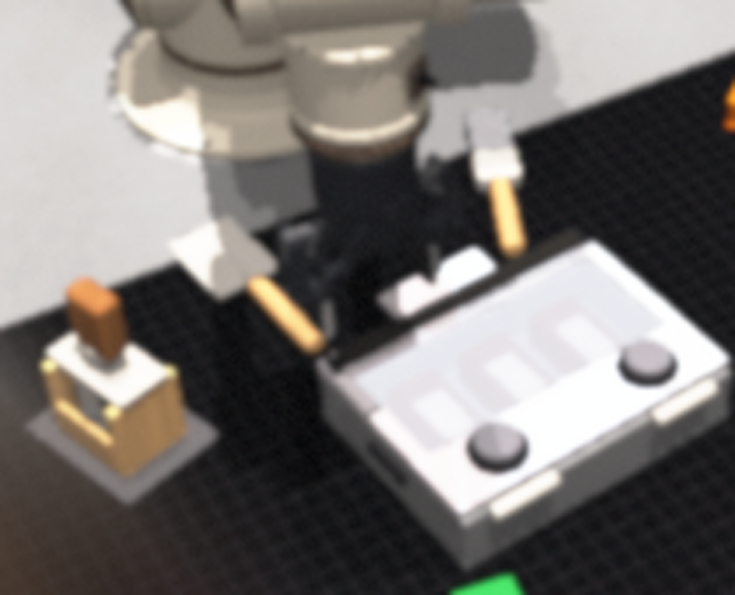

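View pics/t25.png

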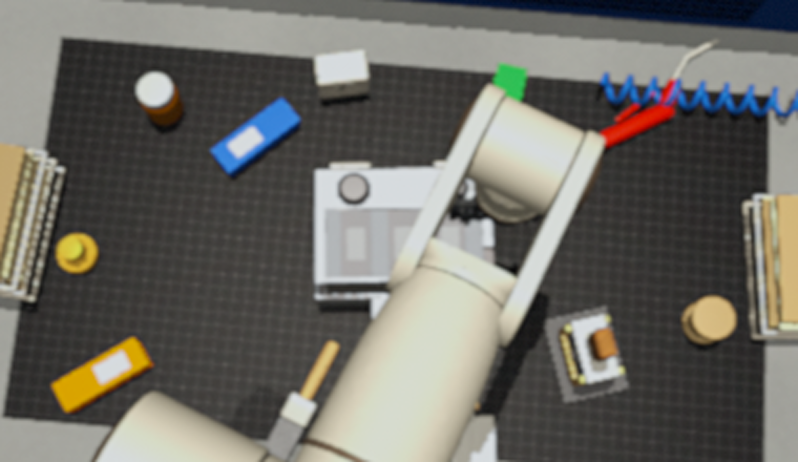

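Run:
```python
from h import *
o=sensors.get_obs(); w=cam('top')
print(ray([(386.6,253.5)],w,.162),ray([(379,256)],w,.086))
print(tool(np.array([.45,-.29,.25])-o['position'],o))
save('t26',w[0][220:290,350:410],8)
```

```text
[[ 0.39036234 -0.29575424  0.162     ]] [[ 0.39073521 -0.28731856  0.086     ]]
[-1.15949201  1.45708683 -0.95800429]
```

View pics/t26.png

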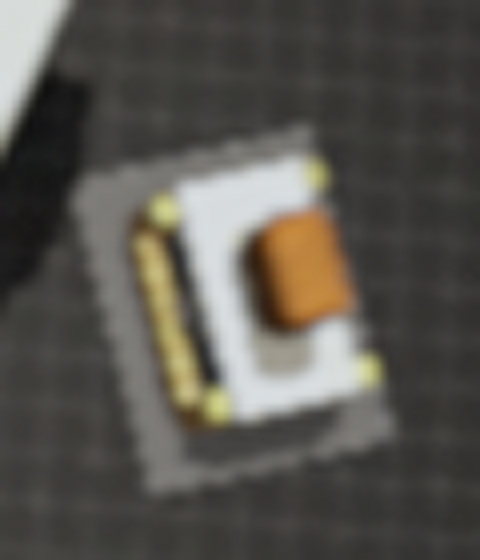

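{"fn": "drive_tool", "kwargs": {"rows": [-0.3,0.2,-0.5,0,-0.8,0.6,-0.95,0,-0.8,0.7,-0.95,0]}}

```text
time_s: 41.82
position: [0.4776, -0.212, 0.2518]
eef_rot: [[0.995, 0.103, 0.002], [0.103, -0.995, -0.002], [0.002, 0.002, -1.0]]
force: [0.4, 0.2, -0.4]
opening: 1.001
```

{"fn": "drive_tool", "kwargs": {"rows": [-0.4,0.3,0,0,-0.8,0.7,0,0,-0.8,0.7,0,0,-0.8,0.7,0,0]}}

```text
time_s: 42.32
position: [0.406, -0.2887, 0.2492]
eef_rot: [[0.995, 0.103, -0.0], [0.103, -0.995, 0.001], [-0.0, -0.001, -1.0]]
force: [0.8, 0.6, -0.9]
opening: 1.0
```

Run:
```python
from h import *
o=sensors.get_obs(); print(o['position'],o['eef_rot'][:,0],o['opening'],o['q'][5])
v=cam('wrist'); save('w27',v[0])
```

```text
[ 0.4060492  -0.28867387  0.24916383] [ 9.94650533e-01  1.03297120e-01 -1.49503747e-04] 0.9997873839155086 39.77787567996923
```

View pics/w27.png

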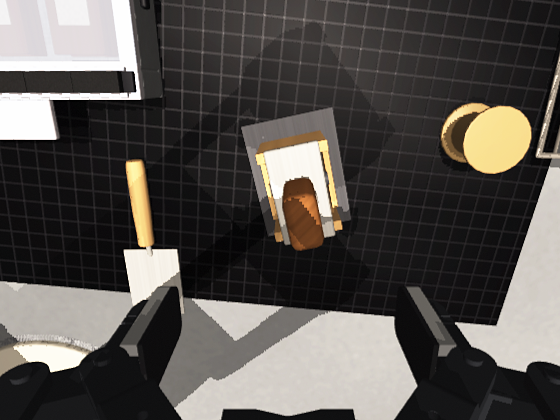

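Run:
```python
import cv2
im=cv2.imread('pics/w27.png'); cv2.imwrite('pics/w27c.png',cv2.resize(im[100:260,230:360],None,fx=4.5,fy=4.5,interpolation=cv2.INTER_CUBIC)[:, :])
```

```text
(no output)
```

View pics/w27c.png

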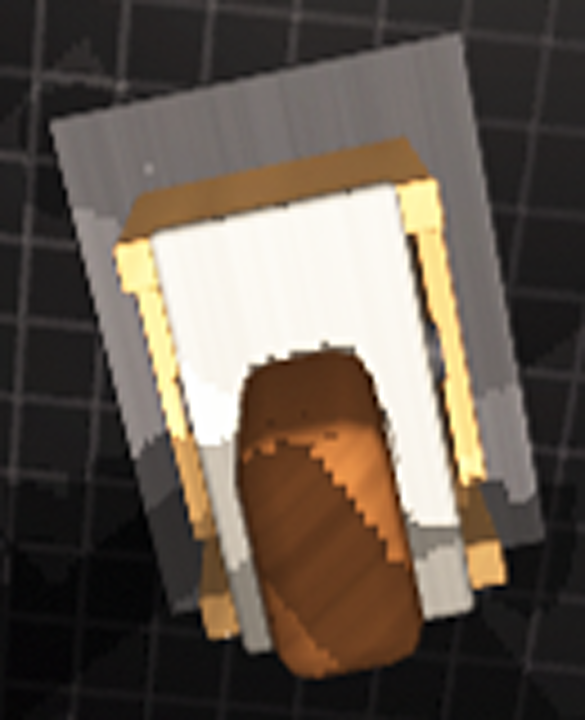

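Run:
```python
from h import *
v=cam('wrist')
def f(pts,z):
    P=ray(np.array(pts)/4.5+[230,100],v,z)[:,:2]
    a=(P[0]+P[1]-P[2]-P[3])/2; 
    print(P.mean(0).round(4),'yaw',np.degrees(np.arctan2(a[1],a[0])).round(2),'L',np.linalg.norm(a),'W',np.linalg.norm((P[0]+P[3]-P[1]-P[2])/2), 'edge yaws',[np.degrees(np.arctan2(*(p-q)[::-1])).round(1) for p,q in((P[0],P[3]),(P[1],P[2]),(P[3],P[2]),(P[0],P[1]))])
f([(155,235),(395,185),(470,610),(245,655)],.086)
f([(52,122),(460,35),(540,540),(172,612)],.003)
f([(245,455),(373,425),(420,655),(285,675)],.162)
f([(118,243),(437,180),(508,582),(205,638)],.078)
```

```text
[ 0.3934 -0.3007] yaw 17.19 L 0.09064380385572163 W 0.04796208563817643 edge yaws [np.float64(16.9), np.float64(17.5), np.float64(108.3), np.float64(107.7)]
[ 0.3926 -0.3008] yaw 17.61 L 0.12897891066467546 W 0.09824008754468538 edge yaws [np.float64(17.8), np.float64(17.4), np.float64(107.9), np.float64(107.7)]
[ 0.3948 -0.3003] yaw 16.99 L 0.03909274539287348 W 0.021405412917698676 edge yaws [np.float64(15.7), np.float64(18.3), np.float64(105.2), np.float64(109.7)]
[ 0.3936 -0.301 ] yaw 17.38 L 0.08724229803977392 W 0.06540904948579604 edge yaws [np.float64(16.9), np.float64(17.9), np.float64(107.3), np.float64(107.1)]
```

{"fn": "drive_tool", "kwargs": {"rows": [-0.14,0.11,0,-0.13,-0.14,0.11,0,-0.26,-0.14,0.11,0.4,-0.26,-0.14,0.11,0.7,-0.26,-0.14,0.11,0.7,-0.26]}}

```text
time_s: 43.05
position: [0.3927, -0.3, 0.1779]
eef_rot: [[0.953, 0.304, -0.002], [0.304, -0.953, 0.003], [-0.001, -0.003, -1.0]]
force: [0.2, 0.1, 0.9]
opening: 1.003
```

Run:
```python
from h import *
o=sensors.get_obs(); print(o['position'],np.degrees(np.arctan2(o['eef_rot'][1,0],o['eef_rot'][0,0])))
print(tool(np.array([.3938,-.3007,.082])-o['position'],o))
v=cam('wrist'); save('w28',v[0])
```

```text
[ 0.39273071 -0.30002957  0.17785514] 17.709910691004403
[0.00957281 0.01286688 0.95850036]
```

View pics/w28.png

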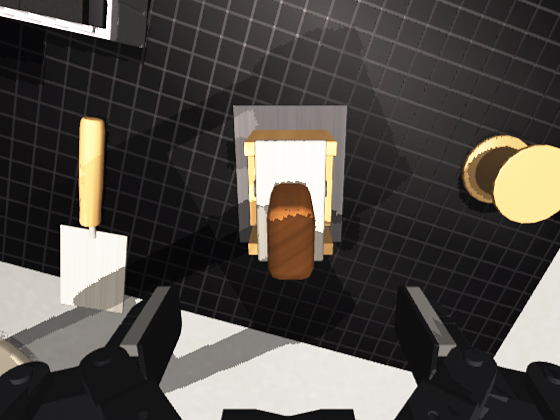

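{"fn": "drive_tool", "kwargs": {"rows": [0.01,0.01,0.4,0,0.01,0.01,0.8,0,0.01,0.01,0.95,0,0.01,0.01,0.95,0]}}

```text
time_s: 43.6
position: [0.3943, -0.3023, 0.0853]
eef_rot: [[0.953, 0.303, 0.0], [0.303, -0.953, -0.0], [0.0, 0.0, -1.0]]
force: [0.6, 0.1, 0.4]
opening: 1.0
```

{"fn": "drive_tool", "kwargs": {"rows": [0,0,0,0,0,0,0,0,0,0,0,0,0,0,0,0,0,0,0,0,0,0,0,0,0,0,0,0,0,0,0,0], "jaw": 0, "squeeze": 110}}

```text
time_s: 44.6
position: [0.3941, -0.3023, 0.0849]
eef_rot: [[0.953, 0.303, 0.0], [0.303, -0.953, -0.0], [0.0, 0.0, -1.0]]
force: [-0.4, 2.2, 4.9]
opening: 0.289
```

Run:
```python
from h import *
o=sensors.get_obs(); print(o['position'],np.degrees(np.arctan2(o['eef_rot'][1,0],o['eef_rot'][0,0])),o['opening'],o['force'])
v=cam('wrist'); save('w29',v[0])
w=cam('scene'); save('s29',w[0][130:270,120:270],4)
```

```text
[ 0.39405505 -0.30226913  0.08492486] 17.6081681518635 0.2892437338701654 [-0.37553535  2.16859463  4.94309282]
```

View pics/w29.png

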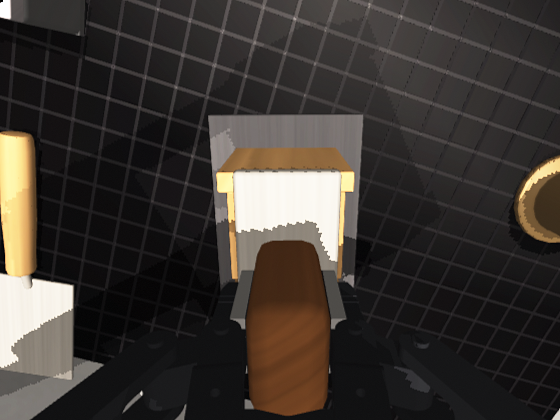

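View pics/s29.png

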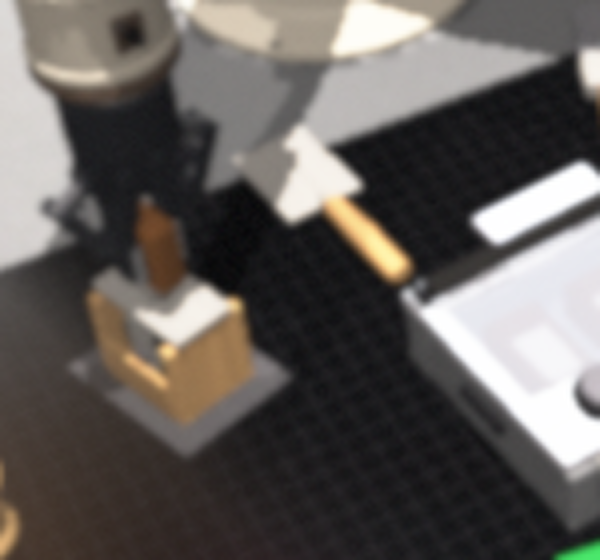

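{"fn": "drive_tool", "kwargs": {"rows": [0,0,-0.2,0,0,0,-0.5,0,0,0,-1,0,0,0,-1,0]}}

```text
time_s: 45.2
position: [0.3948, -0.3031, 0.1877]
eef_rot: [[0.953, 0.303, 0.004], [0.303, -0.953, -0.004], [0.002, 0.005, -1.0]]
force: [-0.3, 0.1, -6.0]
opening: 0.285
```

{"fn": "drive_tool", "kwargs": {"rows": [0.2,-0.2,-0.15,-0.2,0.4,-0.4,-0.15,-0.43,0.6,-0.6,-0.15,-0.65,0.65,-0.7,-0.15,-0.87,0.65,-0.7,-0.15,-0.87,0.65,-0.7,-0.15,-0.87]}}

```text
time_s: 45.95
position: [0.4344, -0.2161, 0.1989]
eef_rot: [[0.552, 0.834, -0.001], [0.834, -0.552, 0.0], [-0.0, -0.001, -1.0]]
force: [-0.7, 1.2, -3.4]
opening: 0.289
```

Run:
```python
from h import *
o=sensors.get_obs(); y=np.degrees(np.arctan2(o['eef_rot'][1,0],o['eef_rot'][0,0])); print(o['position'],y,(y-95.9)/45,o['opening'],o['force'],o['q'])
t=world([-.0935,-.115,.19]); print(t,tool(t-o['position'],o))
v=cam('wrist'); save('w30',v[0])
```

```text
[ 0.43440065 -0.21613651  0.19885148] 56.51383906523887 -0.8752480207724697 0.288520082090906 [-0.68551383  1.2119126  -3.35306783] [-3.55531365e+01 -2.01368248e+00  9.43442691e+01 -9.54815563e-03
  8.77224151e+01 -2.06658815e+00]
[ 0.47581643 -0.13100193  0.19      ] [ 0.93855603 -0.12422001  0.08850553]
```

View pics/w30.png

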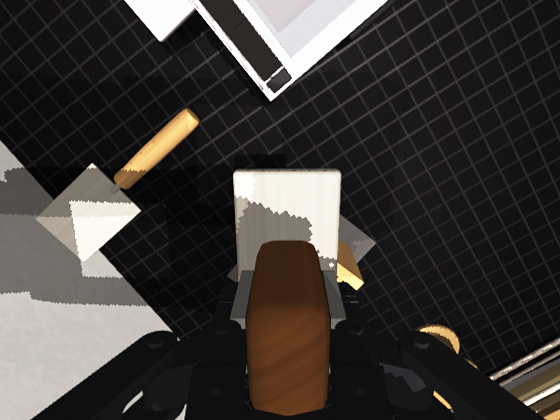

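{"fn": "drive_tool", "kwargs": {"rows": [0.2,-0.03,0,-0.2,0.4,-0.06,0,-0.43,0.7,-0.1,0,-0.65,0.94,-0.12,0,-0.87,0.94,-0.12,0,-0.87,0.94,-0.12,0,-0.87]}}

```text
time_s: 46.75
position: [0.476, -0.1312, 0.1993]
eef_rot: [[-0.099, 0.995, -0.0], [0.995, 0.099, -0.0], [0.0, -0.0, -1.0]]
force: [1.1, 0.8, -3.6]
opening: 0.289
```

Run:
```python
from h import *
o=sensors.get_obs(); y=np.degrees(np.arctan2(o['eef_rot'][1,0],o['eef_rot'][0,0])); print(o['position'],case(o['position']),y,(y-95.9)/45,o['opening'],o['force'])
t=world([-.0935,-.115,.155]); print(t,tool(t-o['position'],o))
v=cam('wrist'); save('w31',v[0])
print(proj([world([-.0935,yy,.0755]) for yy in(-.12,0,.12)],v),proj([world([-.0935,yy,.0755]) for yy in(-.12,0,.12)],cam('scene')))
w=cam('scene'); save('s31',w[0][130:270,180:330],4)
print(ray([(370,120)],v,.0755))
```

```text
[ 0.47596705 -0.13120648  0.19930414] [-0.09337121 -0.11521895  0.19930414] 95.69342600722196 -0.004590533172845489 0.28913936642014837 [ 1.1092883   0.83927036 -3.58941933]
[ 0.47581643 -0.13100193  0.155     ] [ 0.00217885 -0.00110904  0.4430419 ]
[[ 288.11943458  199.47155599]
 [ 287.49987515   36.10022129]
 [ 286.66772349 -183.32945766]] [[227.30391743 202.21948889]
 [261.95287561 184.55457238]
 [294.44146323 167.99106749]]
[[ 0.53143648 -0.06773038  0.0755    ]]
```

View pics/w31.png

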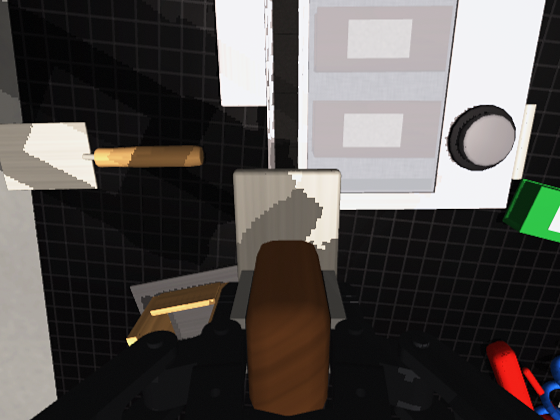

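View pics/s31.png

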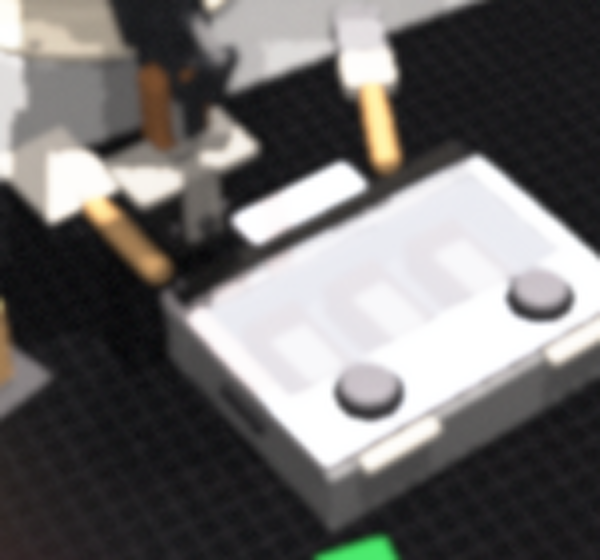

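{"fn": "drive_tool", "kwargs": {"rows": [0,0,0.3,0,0,0,0.44,0,0,0,0.48,0,0,0,0.52,0,0,0,0.55,0,0,0,0.58,0,0,0,0.61,0,0,0,0.63,0,0,0,0.63,0]}}

```text
time_s: 48.02
position: [0.4766, -0.1309, 0.1375]
eef_rot: [[-0.103, 0.995, 0.001], [0.995, 0.103, -0.001], [-0.001, 0.001, -1.0]]
force: [-3.2, -0.9, 11.6]
opening: 0.289
```

Run:
```python
from h import *
o=sensors.get_obs(); print(case(o['position']),o['force'],o['ft_torque'],o['opening'])
v=cam('wrist'); save('w32',v[0])
w=cam('scene'); save('s32',w[0][130:270,180:330],4)
```

```text
[-0.09268022 -0.11495942  0.13751774] [-3.17797547 -0.91059866 11.56959176] [-0.0475226   0.81400556 -0.04843298] 0.2890635315404326
```

View pics/w32.png

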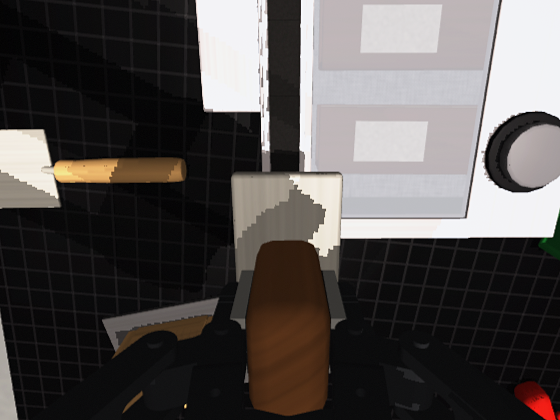

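View pics/s32.png

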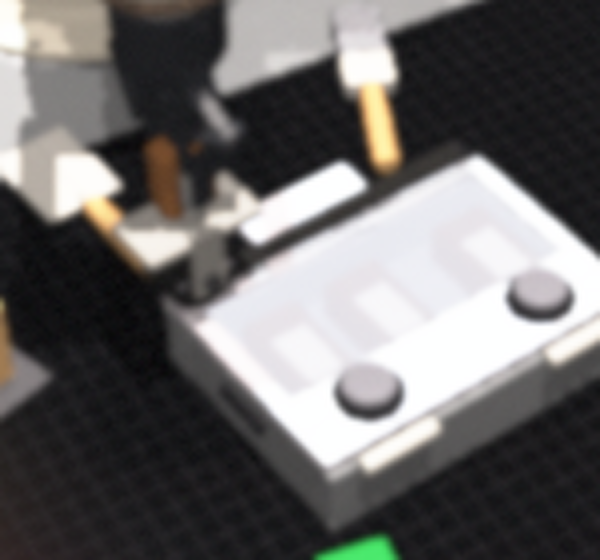

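{"fn": "drive_tool", "kwargs": {"rows": [0,0,0.02,0,0.07,0,0.02,0,0.14,0,0.02,0,0.21,0,0.02,0,0.28,0,0.02,0,0.35,0,0.02,0,0.42,0,0.02,0,0.49,0,0.02,0,0.56,0,0.02,0,0.63,0,0.02,0,0.7,0,0.02,0,0.7,0,0.02,0]}}

```text
time_s: 49.62
position: [0.4696, -0.061, 0.136]
eef_rot: [[-0.103, 0.995, 0.002], [0.995, 0.103, -0.001], [-0.001, 0.002, -1.0]]
force: [-3.4, -2.1, 13.2]
opening: 0.286
```

Run:
```python
from h import *
o=sensors.get_obs(); print(case(o['position']),o['force'],o['ft_torque'],o['opening'],o['eef_rot'][:,2])
v=cam('wrist'); save('w33',v[0])
w=cam('scene'); save('s33',w[0][130:270,180:330],4)
```

```text
[-0.09244689 -0.04476634  0.13595753] [-3.39549739 -2.10949569 13.23390617] [-0.34106605  0.74170394 -0.03244623] 0.28596660240903926 [ 0.00239049 -0.0011092  -0.99999653]
```

View pics/w33.png

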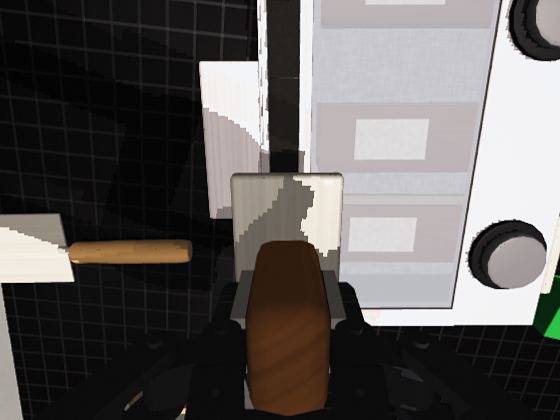

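View pics/s33.png

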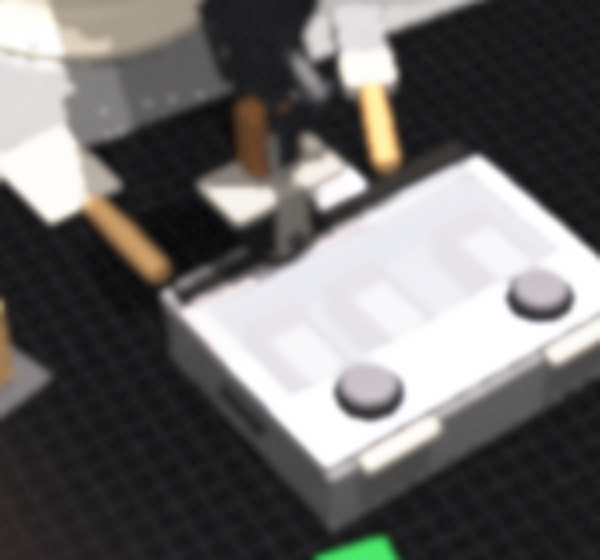

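{"fn": "drive_tool", "kwargs": {"rows": [0.07,0,0,0,0.14,0,0,0,0.21,0,0,0,0.28,0,0,0,0.35,0,0,0,0.42,0,0,0,0.49,0,0,0,0.56,0,0,0,0.63,0,0,0,0.7,0,0,0,0.77,0,0,0,0.8,0,0,0]}}

```text
time_s: 51.22
position: [0.4615, 0.0185, 0.136]
eef_rot: [[-0.103, 0.995, 0.003], [0.995, 0.103, -0.001], [-0.001, 0.003, -1.0]]
force: [-1.7, -3.3, 13.6]
opening: 0.292
```

{"fn": "drive_tool", "kwargs": {"rows": [0.07,0,0,0,0.14,0,0,0,0.21,0,0,0,0.28,0,0,0,0.35,0,0,0,0.42,0,0,0,0.49,0,0,0,0.56,0,0,0,0.63,0,0,0,0.7,0,0,0,0.77,0,0,0,0.8,0,0,0]}}

```text
time_s: 52.72
position: [0.4532, 0.0986, 0.1359]
eef_rot: [[-0.103, 0.995, 0.003], [0.995, 0.103, 0.0], [-0.0, 0.003, -1.0]]
force: [-3.0, -0.6, 14.7]
opening: 0.29
```

Run:
```python
from h import *
o=sensors.get_obs(); print(case(o['position']),o['force'],o['ft_torque'],o['opening'],o['eef_rot'][:,2])
w=cam('scene'); save('s34',w[0][130:270,180:330],4)
v=cam('wrist'); save('w34',v[0])
```

```text
[-0.09235217  0.11568589  0.13590817] [-3.00628733 -0.63842105 14.68164201] [-0.15993373  0.47230403  0.05488312] 0.29009377265205516 [ 2.60981099e-03  2.43078564e-04 -9.99996565e-01]
```

View pics/s34.png

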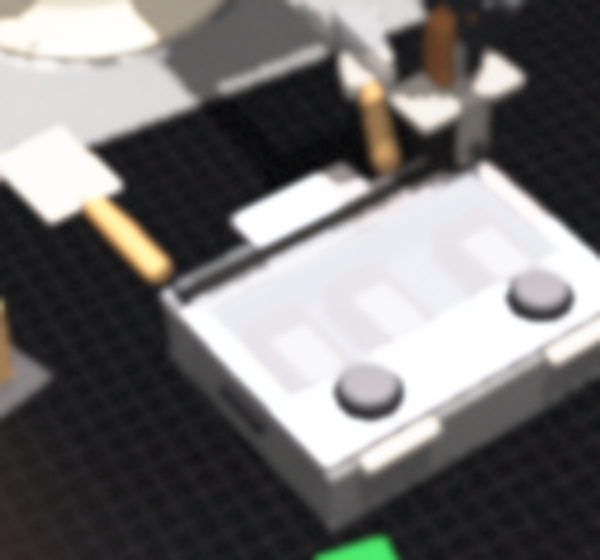

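View pics/w34.png

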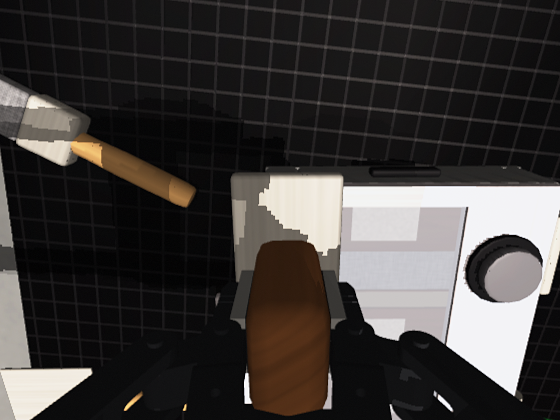

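{"fn": "drive_tool", "kwargs": {"rows": [0,0,0.01,0,-0.1,0,0.01,0,-0.2,0,0.01,0,-0.3,0,0.01,0,-0.4,0,0.01,0,-0.5,0,0.01,0,-0.6,0,0.01,0,-0.7,0,0.01,0,-0.8,0,0.01,0,-0.8,0,0.01,0]}}

```text
time_s: 54.08
position: [0.4618, 0.0179, 0.1351]
eef_rot: [[-0.102, 0.995, 0.003], [0.995, 0.102, -0.0], [-0.001, 0.003, -1.0]]
force: [-1.1, -0.1, 14.4]
opening: 0.288
```

{"fn": "drive_tool", "kwargs": {"rows": [-0.1,0,0,0,-0.2,0,0,0,-0.3,0,0,0,-0.4,0,0,0,-0.5,0,0,0,-0.6,0,0,0,-0.7,0,0,0,-0.8,0,0,0,-0.8,0,0,0]}}

```text
time_s: 55.2
position: [0.4702, -0.0618, 0.1351]
eef_rot: [[-0.102, 0.995, 0.003], [0.995, 0.102, -0.001], [-0.001, 0.003, -1.0]]
force: [1.2, -0.2, 14.6]
opening: 0.291
```

{"fn": "drive_tool", "kwargs": {"rows": [-0.1,0,0,0,-0.2,0,0,0,-0.3,0,0,0,-0.4,0,0,0,-0.5,0,0,0,-0.6,0,0,0,-0.7,0,0,0,-0.7,0,0,0]}}

```text
time_s: 56.2
position: [0.4775, -0.1316, 0.1352]
eef_rot: [[-0.102, 0.995, 0.004], [0.995, 0.102, -0.002], [-0.002, 0.003, -1.0]]
force: [1.7, 0.9, 14.8]
opening: 0.291
```

{"fn": "drive_tool", "kwargs": {"rows": [0,0,-0.3,0,0,0,-0.6,0,-0.3,0,-0.6,0,-0.5,0,-0.6,0,-0.5,0,-0.6,0]}}

```text
time_s: 56.82
position: [0.4811, -0.1814, 0.1927]
eef_rot: [[-0.101, 0.995, -0.001], [0.995, 0.101, 0.001], [0.001, -0.001, -1.0]]
force: [-0.2, 0.8, -4.1]
opening: 0.289
```

```bash
python3 - <<'E'
from h import *
o=sensors.get_obs(); print(case(o['position']),o['force'],o['ft_torque'],o['opening'],o['eef_rot'][:,2])
w=cam('scene'); save('s35',w[0][140:220,200:320],6)
v=cam('wrist'); save('w35',v[0])
E
python3 - <<'E'
import cv2
im=cv2.imread('pics/s25.png'); print(im.shape)
E
```

```text
[-0.09340052 -0.16563724  0.19266615] [-0.19570065  0.81684825 -4.12781504] [0.01861015 0.03282692 0.00700779] 0.2890478950300897 [-1.24113610e-03  7.46288698e-04 -9.99998951e-01]
(595, 735, 3)
```

View pics/s35.png

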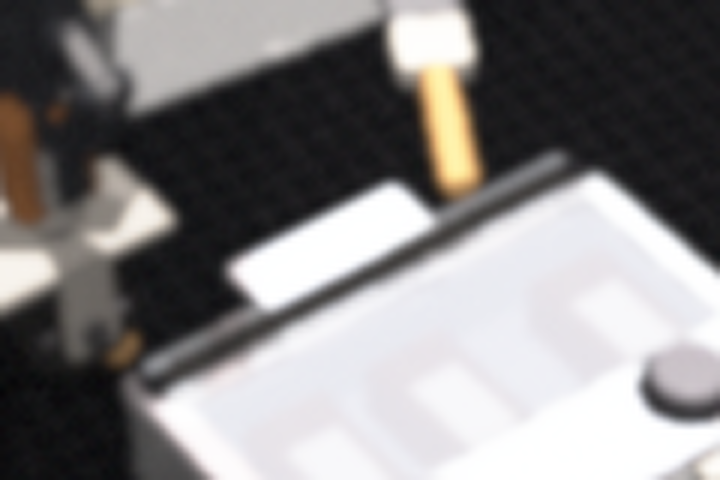

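View pics/w35.png

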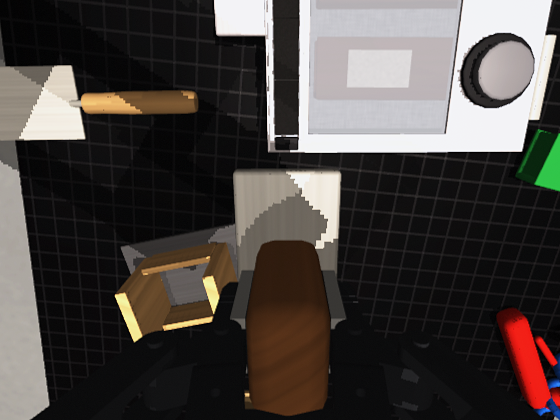

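{"fn": "drive_tool", "kwargs": {"rows": [-0.2,-0.2,-0.1,0.2,-0.4,-0.3,-0.1,0.43,-0.5,-0.4,-0.1,0.65,-0.56,-0.5,-0.1,0.87,-0.56,-0.5,-0.1,0.87,-0.56,-0.5,-0.1,0.87]}}

```text
time_s: 57.68
position: [0.4376, -0.2406, 0.2035]
eef_rot: [[0.544, 0.839, 0.0], [0.839, -0.544, 0.0], [0.0, -0.0, -1.0]]
force: [0.0, 0.6, -4.1]
opening: 0.29
```

Run:
```python
from h import *
o=sensors.get_obs(); y=np.degrees(np.arctan2(o['eef_rot'][1,0],o['eef_rot'][0,0])); print(o['position'],y,(y-17.6)/45)
print(tool(np.array([.3941,-.3023,.2])-o['position'],o))
```

```text
[ 0.43764527 -0.24062716  0.20345432] 57.01320537636478 0.8758490083636618
[-0.75439949 -0.02947746  0.03433243]
```

{"fn": "drive_tool", "kwargs": {"rows": [-0.2,0,0,0.2,-0.4,0,0,0.43,-0.6,-0.03,0,0.65,-0.75,-0.03,0,0.87,-0.75,-0.03,0,0.875,-0.75,-0.03,0,0.875,-0.75,-0.03,0,0.875]}}

```text
time_s: 58.55
position: [0.3942, -0.3017, 0.2035]
eef_rot: [[0.953, 0.302, 0.0], [0.302, -0.953, 0.0], [0.0, -0.0, -1.0]]
force: [-0.3, -0.1, -3.4]
opening: 0.29
```

Run:
```python
from h import *
o=sensors.get_obs(); y=np.degrees(np.arctan2(o['eef_rot'][1,0],o['eef_rot'][0,0])); print(o['position'],y,(y-17.6)/45)
print(tool(np.array([.3941,-.3023,.13])-o['position'],o))
v=cam('wrist'); save('w36',v[0]); w=cam('scene'); save('s36',w[0][130:270,120:270],4)
```

```text
[ 0.39415259 -0.30171346  0.20345954] 17.58471063698058 -0.00033976362265377704
[-0.0023339   0.00559618  0.73459398]
```

View pics/w36.png

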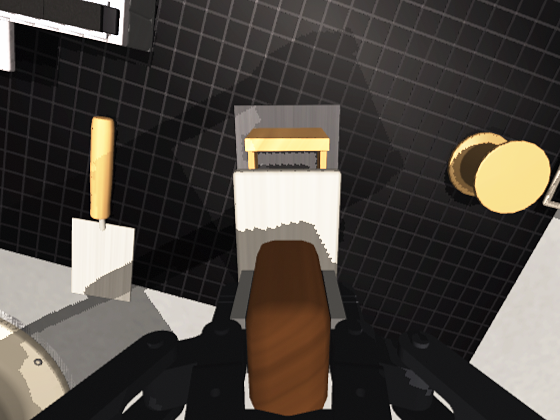

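View pics/s36.png

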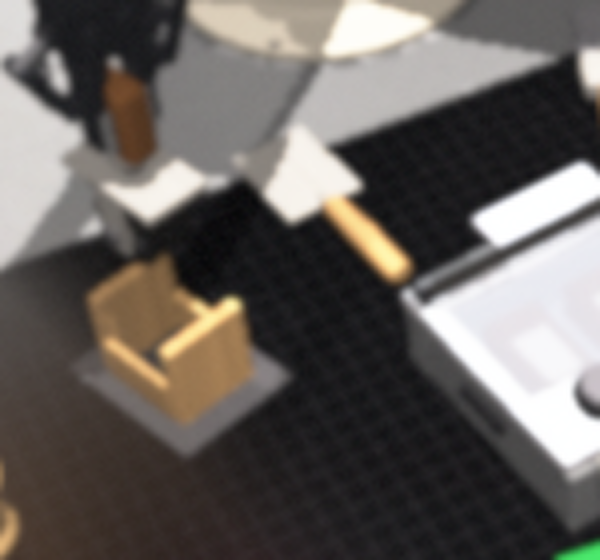

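Aligned over the rest. Lower, easing near the seat.

{"fn": "drive_tool", "kwargs": {"rows": [0,0.01,0.3,0,0,0.01,0.6,0,0,0.01,0.75,0,0,0.01,0.75,0]}}

```text
time_s: 59.15
position: [0.3939, -0.3029, 0.1281]
eef_rot: [[0.954, 0.299, -0.001], [0.299, -0.954, 0.001], [-0.001, -0.001, -1.0]]
force: [-0.3, 0.2, -3.6]
opening: 0.286
```

{"fn": "drive_tool", "kwargs": {"rows": [0,0,0.12,0,0,0,0.24,0,0,0,0.34,0,0,0,0.4,0,0,0,0.41,0,0,0,0.41,0]}}

```text
time_s: 59.9
position: [0.3941, -0.3033, 0.0877]
eef_rot: [[0.954, 0.299, 0.0], [0.299, -0.954, -0.0], [0.0, 0.0, -1.0]]
force: [1.0, -0.4, -3.7]
opening: 0.29
```

{"fn": "drive_tool", "kwargs": {"rows": [0,0,0.015,0,0,0,0.03,0,0,0,0.03,0]}}

```text
time_s: 60.28
position: [0.3942, -0.3034, 0.085]
eef_rot: [[0.954, 0.299, 0.0], [0.299, -0.954, -0.0], [0.0, 0.001, -1.0]]
force: [-1.3, 3.2, 5.8]
opening: 0.29
```

Seated (contact force at the same height as at pick-up). Release and rise.

{"fn": "drive_tool", "kwargs": {"rows": [0,0,0,0,0,0,0,0,0,0,0,0,0,0,0,0,0,0,0,0,0,0,0,0], "jaw": 1}}

```text
time_s: 61.02
position: [0.394, -0.3032, 0.0845]
eef_rot: [[0.954, 0.299, -0.0], [0.299, -0.954, 0.0], [-0.0, -0.0, -1.0]]
force: [-0.1, -0.5, -0.6]
opening: 0.997
```

{"fn": "drive_tool", "kwargs": {"rows": [0,0,-0.3,0,0,0,-0.7,0,0,0,-1,0,0,0,-1,0]}}

```text
time_s: 61.52
position: [0.3947, -0.3039, 0.1867]
eef_rot: [[0.954, 0.299, 0.003], [0.299, -0.954, -0.003], [0.002, 0.003, -1.0]]
force: [-0.0, -0.1, -0.3]
opening: 0.999
```

{"fn": "drive_tool", "kwargs": {"rows": [0,0,-0.3,0,0,0,-0.6,0,0,0,-0.6,0,0,0,-0.6,0]}}

```text
time_s: 62.02
position: [0.3938, -0.303, 0.2432]
eef_rot: [[0.954, 0.299, -0.001], [0.299, -0.954, 0.001], [-0.001, -0.001, -1.0]]
force: [-1.6, 0.2, 0.5]
opening: 1.001
```

Run:
```python
from h import *
o=sensors.get_obs(); print(o['position'],o['opening'])
v=cam('wrist'); save('w37',v[0][60:300,180:420],2.5); w=cam('scene'); save('s37',w[0])
save('s37c',w[0][130:270,120:270],4)
```

```text
[ 0.39381895 -0.30299013  0.2432095 ] 1.001048725559184
```

View pics/w37.png

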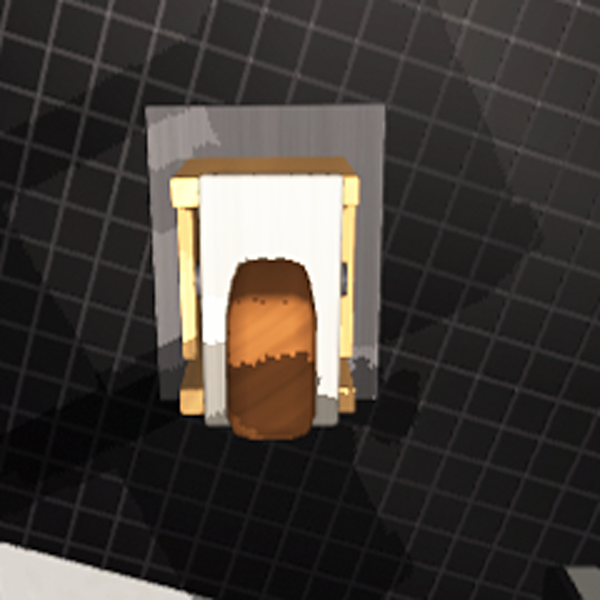

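View pics/s37.png

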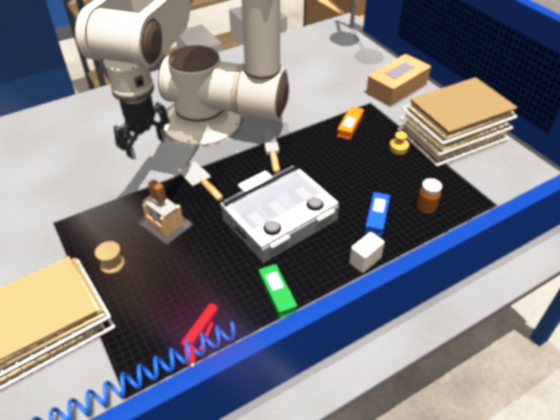

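View pics/s37c.png

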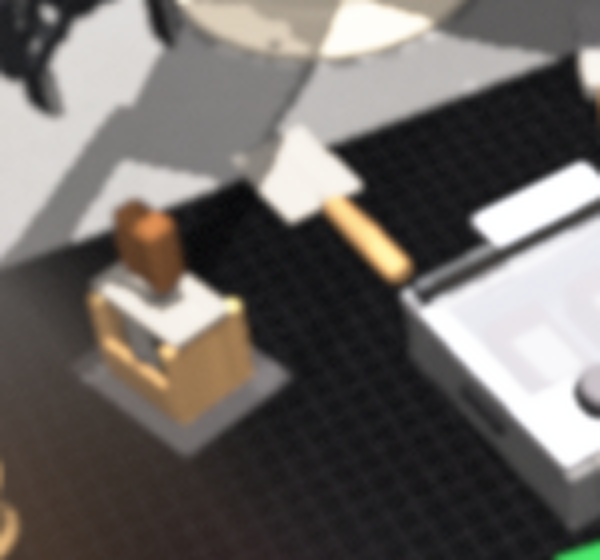

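{"fn": "drive_tool", "kwargs": {"rows": [0.25,-0.5,0,0,0.45,-1,0,0,0.45,-1,0,0]}}

```text
time_s: 62.5
position: [0.4071, -0.1916, 0.2441]
eef_rot: [[0.953, 0.302, -0.0], [0.302, -0.953, 0.001], [0.0, -0.001, -1.0]]
force: [0.1, -0.0, -0.0]
opening: 1.003
```

{"fn": "drive_tool", "kwargs": {"rows": [0.25,-0.5,0,0.13,0.45,-1,0,0.26,0.45,-1,0.4,0.26,0.45,-1,0.4,0.26,0.45,-1,0.4,0.26]}}

```text
time_s: 63.12
position: [0.4204, -0.0863, 0.2053]
eef_rot: [[0.995, 0.098, 0.0], [0.098, -0.995, -0.0], [0.0, 0.0, -1.0]]
force: [-0.8, 0.1, 1.4]
opening: 0.998
```

Run:
```python
from h import *
o=sensors.get_obs(); print(o['position'],o['time_s'])
v=cam('wrist'); save('w38',v[0],1.4)
for z in (.0705,.0755): print(z,proj([world([x,y,z]) for y in(-.12,0,.12) for x in (-.1025,-.0845)],v).round(1).tolist())
```

```text
[ 0.42037046 -0.08626429  0.20534673] 63.125
0.0705 [[357.9, 137.9], [359.2, 114.5], [206.6, 138.7], [204.8, 115.3], [55.4, 139.4], [50.6, 116.1]]
0.0755 [[359.1, 138.8], [360.4, 115.0], [205.3, 139.6], [203.5, 115.8], [51.6, 140.3], [46.8, 116.6]]
```

View pics/w38.png

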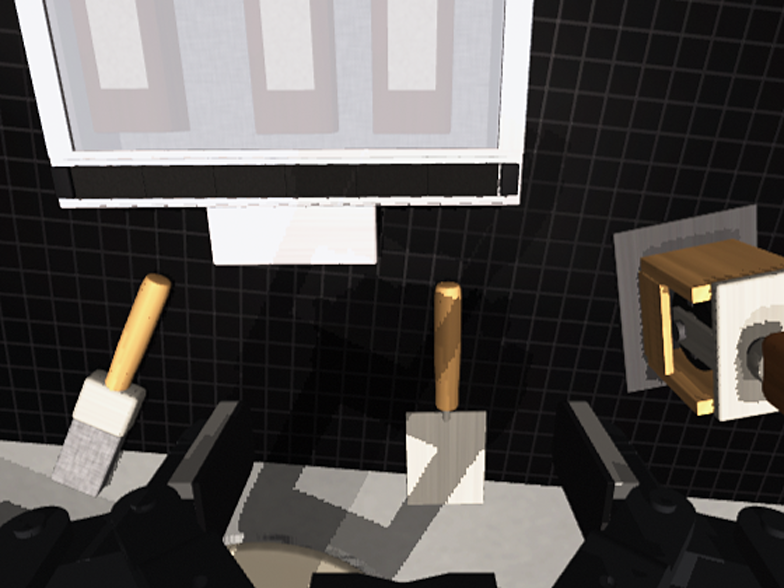

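The six links lie level from (75,180) to (500,180) in the enlarged view, with no steps at the seams. The lid is shut, the roller is in its rest, and the arm is clear of everything.

Run:
```python
from h import *
print(robot.finish_job()); print(sensors.get_obs()['time_s'])
```

```text
the job is handed in; nothing more can be done
None
the job is handed in; nothing more can be done
```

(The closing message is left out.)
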